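Level the display slab and build a wax pedestal for the shell candle

ROBOT

A 6-joint arm with a two-finger parallel gripper is mounted at the origin on a cart in front of the work surface, level with it; the furniture and walls round the work are solid. World frame = base frame: x ahead of the robot, y to its left, z up, the work surface at z = 0. Lengths are in m, angles in rad, forces in N, time in s.
With the tool pointing down it reaches from about 0.25 to 0.8 m from the base axis. Payload 8.5 kg.
Tool frame: the origin (TCP) lies at the centre of the arm's flange, where the gripper is bolted on; the fingertips stand 173 mm ahead of it and the grasp point (between the pads) lies 155 mm ahead of it; z points along the fingers, y is the direction in which the jaws open and shut (so a half turn about z gives the same grasp; the last joint's range is limited). The gripper opens to 85 mm and grips with 20 to 120 N. Pads are 22 mm wide; open, the fingers measure 114 mm over their backs; the gripper's body (76 mm by 85 mm) begins 54 mm behind the grasp point. The pads swing forward as they close: fully open they stand 13 mm farther back than shut.
Start: joints at [-1.203, 0.238, -0.013, 1.319, 0, 1.571], TCP at [0.189, -0.49, 0.405] pointing down, gripper open.
Joint ranges: [-2.66, 2.66], [-1.03, 1.9], [-1.14, 1.46], [-1.82, 2.27], [-1.45, 1.34], [-3.14, 3.14]. Speed limits (rad/s): [2.22, 2.22, 2.79, 3.14, 3.14, 3.14].

INTERFACE

Orientations are given as a unit quaternion [w, x, y, z].
In Python, from rig import monitor, cams, ticket gives the robot as it stands.
- The arm moves only by the shell command python3 -m crank 'ROWS' [OPENING] [FORCE]. ROWS is JSON, a list of rows, each a list of 4 numbers: the shift along the tool's x, y, z as a fraction of full scale, then the turn about the tool's z as a fraction of full scale. In form: [[x, y, z, spin], ...]. A call has 1 to 20 rows; each row shifts and turns the commanded pose from where the row before left it, along the tool's axes as they then stand; what a row does not reach is not made up. Full scale, the value 1, is 0.05 m for a shift and 10 degrees for a turn. A row lasts 1/8 s, in which the tool goes at most 62.5 mm and 10.7 degrees, less where a joint would pass 70% of its speed; a pose out of reach is approached as far as the arm can. A call with a number of a shift or a turn outside -1 to 1 is refused whole. A call with a gripper value outside its range is refused whole. OPENING is the opening, from -1 (shut) to 1 (fully open), so that 0 is half open, set as the call begins (- or left out, the last holds). The fingers move at their own pace and stop on an object; FORCE is the grip in N (left out, the last holds). Time passes only in rows, so rows that do not move let the fingers close. It gives the time, the measured TCP pose, the force and the opening at its end, in the units of the state.
- monitor.observe(): the state, without advancing time (a new reading comes with each control period).
- cams.get_image(name): name is "scene" or "top" or "wrist"; returns (picture, depth): 400x640x3 uint8, blue, green, red; 400x640 float32, m along the optical axis (not along the pixel's ray), 0 where there is no reading.
- cams.get_calibration(name): a dict with "fov_y" (degrees; the focal length in pixels is half the picture's height over the tangent of half this angle, whatever the lens; pixels are square), "cx", "cy" (the principal point, pixels), "xyz" and "rotation" of the camera in the world. Camera axes: x right, y down, z forward; pixel columns grow to the right and rows downward; lengths in m; the calibration is good to about 2 mm. A picture is of the moment at which its call begins: read the wrist's pose just before it. get_calibration takes no time and is no camera call; for the wrist camera it gives the pose at the moment of the call.
- ticket.close_job(): hands the job in, once; it reports no verdict.
The state is a dict: "time_s": time; "joint_pos": joint angles; "joint_velocities": joint speeds; "tau": joint torques, N m; "ee_pos": TCP position; "tool_rot": TCP orientation; "wrist_force": force on the tool from outside, world axes, zero at the start; "torque": the same for the moment, N m; "grip_width": finger opening in m.
Only numpy, scipy, OpenCV 4.12 (cv2) and the standard library are available. Lean on these libraries where they do the work, as an engineer would, in place of code of your own. Each camera call takes 0.05 s, during which the arm holds its last target.

TASK

The marble display slab rocks because its one adjustable foot is screwed in too far: before anything goes on it, turn the wing knob on its corner until the slab stands level on all four feet. Then pile every wedge-shaped wax offcut on the table into one steady column over the middle of the slab, one on top of another, turning each so that the slopes make up for one another, and finally stand the shell candle upright and nearly level on top of the column. Do not knock over or shift the bottle, the wick spool, the clover candle or the stamp.

Things in the scene. Friction and masses are not known exactly. Their poses are not given: they have to be found in the camera images.
- slab: white marble display slab, 200 x 200 mm, 18 mm thick, heavy (2.2 kg) but loose on the table; origin on the table plane under its middle, z up, x and y along its sides. It stands on four round rubber feet 14 mm high at (+-80, +-80) mm; its upper face is 32 mm above its origin. The foot at (-80, -80) mm is the screw foot; while that is too short the slab leans towards that corner and rocks about the diagonal through (-80, 80) and (80, -80) mm; level, its z axis is vertical
- slab_top (a point): middle of the slab's upper face
- foot_knob (a joint): turn of the brass wing knob that sticks up from the slab's (-80, -80) mm corner, rad; it grows as the knob is turned clockwise seen from above, which screws the foot out (down) by 2 mm per rad. At 0 the foot is exactly as long as the other three; below 0 it is too short, above 0 too long. Range -3.9 to 1.5; light friction (about 0.05 N m), stays where it is left
- knob_grip (a point): centre of the knob's wing, an upright bar 56 mm long, 12 mm thick and 28 mm tall (14 mm above and 14 mm below this point; about 36 mm above the slab's upper face when level, up to 8 mm more while the foot is too short); its x axis lies along the wing, so the fingers close along its y; z is the turning axis. While the foot stands on the table the knob keeps its height as it turns
- offcut_a_mid (a point): centre, half-way up, of a lump of cream wax, 98 mm long (its x), 58 mm wide (its y), with broken corners: a wedge, 40 mm thick in the middle; its z=-20 mm face is flat, its other face slopes up towards +x by 0.14 rad, so the +x end is about 47 and the -x end 33 mm thick; both edges are broken by about 8 mm. It starts lying on its flat face; either face may go down. Wax on wax, the slopes are too slight to slide. May be absent
- offcut_b_mid (a point): centre, half-way up, of a lump of cream wax, 94 mm long (its x), 60 mm wide (its y), with broken corners: a wedge, 40 mm thick in the middle; its z=-20 mm face is flat, its other face slopes up towards +x by 0.14 rad, so the +x end is about 47 and the -x end 33 mm thick; both edges are broken by about 8 mm. It starts lying on its flat face; either face may go down. Wax on wax, the slopes are too slight to slide. May be absent
- offcut_c_mid (a point): centre, half-way up, of a lump of cream wax, 100 mm long (its x), 56 mm wide (its y), with broken corners: a wedge, 34 mm thick in the middle; its z=-17 mm face is flat, its other face slopes up towards +x by 0.09 rad, so the +x end is about 38 and the -x end 30 mm thick; both edges are broken by about 8 mm. It starts lying on its flat face; either face may go down. Wax on wax, the slopes are too slight to slide. May be absent
- offcut_d_mid (a point): centre, half-way up, of a lump of cream wax, 92 mm long (its x), 58 mm wide (its y), with broken corners: a wedge, 34 mm thick in the middle; its z=-17 mm face is flat, its other face slopes up towards +x by 0.09 rad, so the +x end is about 38 and the -x end 30 mm thick; both edges are broken by about 8 mm. It starts lying on its flat face; either face may go down. Wax on wax, the slopes are too slight to slide. May be absent
- candle_mid (a point): centre, half-way up the body, of the only shell-shaped candle: 52 mm (x) by 78 mm (y), wax body 34 mm tall with a flat foot 17 mm below this point (and a soft wick above), z up; grasp across its 52 mm
- scent_bottle: amber dropper bottle, 36 mm across, 105 mm tall, standing among the things; origin under its middle; leave alone
- wick_spool: spool of wick, 52 mm across, 36 mm tall; origin at its underside, the spool's axis about 25 mm towards its +y; leave alone
- clover_candle: four-lobed candle, 63 mm across, 148 mm tall, behind the slab; origin under it; leave alone
- stamp: hand stamp with turned handle, 28 mm across, 82 mm tall; origin under its middle; leave alone
Mind the look-alikes: they are no part of the job. What is shaped like the part that bears offcut_a_mid but orange or purple is not meant.

How it is judged:
On the way, in this order (a step that is already met when the one before it is completed fails the run):
1. the slab stands level on all four feet while the offcuts and the candle are still off it (angle between slab's own z axis and vertical below 0.016 rad and value of joint foot_knob between -0.7 and 0.7 rad and horizontal distance between each of offcut_a_mid, offcut_b_mid, offcut_c_mid, offcut_d_mid, candle_mid and slab_top above 0.11 m), for 0.3 s.
2. all the offcuts lie on one another in one column on the slab, the candle not yet over it (horizontal distance between each of offcut_a_mid, offcut_b_mid, offcut_c_mid, offcut_d_mid and slab_top below 0.055 m and linear speed of each of offcut_a, offcut_b, offcut_c, offcut_d below 0.02 m/s and horizontal distance between offcut_a_mid and offcut_b_mid below 0.04 m and horizontal distance between each of offcut_a_mid, offcut_b_mid and offcut_c_mid below 0.04 m and horizontal distance between each of offcut_a_mid, offcut_b_mid, offcut_c_mid and offcut_d_mid below 0.04 m and horizontal distance between candle_mid and slab_top above 0.09 m), for 0.3 s.
At the end, for the whole second after the job is handed in: Slab level within 0.016 rad, knob within 0.7 rad of 0; every offcut present, at rest, within 55 mm of the slab's middle and 40 mm of the others' middles seen from above; the candle at rest above them all, within 40 mm of their middles seen from above, tilted under 0.13 rad (angle between slab's own z axis and vertical below 0.016 rad and value of joint foot_knob between -0.7 and 0.7 rad and horizontal distance between each of offcut_a_mid, offcut_b_mid, offcut_c_mid, offcut_d_mid and slab_top below 0.055 m and linear speed of each of offcut_a, offcut_b, offcut_c, offcut_d, candle below 0.02 m/s and horizontal distance between offcut_a_mid and offcut_b_mid below 0.04 m and horizontal distance between each of offcut_a_mid, offcut_b_mid and offcut_c_mid below 0.04 m and horizontal distance between each of offcut_a_mid, offcut_b_mid, offcut_c_mid and offcut_d_mid below 0.04 m and angle between candle_mid's own z axis and vertical below 0.13 rad and horizontal distance between each of offcut_a_mid, offcut_b_mid, offcut_c_mid, offcut_d_mid and candle_mid below 0.04 m and z of each of offcut_a_mid, offcut_b_mid, offcut_c_mid, offcut_d_mid in the frame of candle_mid below -0.02 m); the robot touches nothing.
It fails at once if the scent bottle is shifted by more than 40 mm or knocked over (distance of scent_bottle from where it was at the start of the episode above 0.04 m or angle between scent_bottle's own z axis and vertical above 0.6 rad).
It fails at once if the wick spool is shifted by more than 40 mm or knocked over (distance of wick_spool from where it was at the start of the episode above 0.04 m or angle between wick_spool's own z axis and vertical above 0.6 rad).
It fails at once if the clover candle is shifted by more than 40 mm or knocked over (distance of clover_candle from where it was at the start of the episode above 0.04 m or angle between clover_candle's own z axis and vertical above 0.6 rad).
It fails at once if the stamp is shifted by more than 40 mm or knocked over (distance of stamp from where it was at the start of the episode above 0.04 m or angle between stamp's own z axis and vertical above 0.6 rad).
Of offcut_a, offcut_b, offcut_c, offcut_d only 3 to 4 are there at a start; the rules pass over those that are not, and their reading is None.
At some moment in a run one of candle may be knocked a few centimetres aside while the robot is not near it.
Once in a run the grip may slacken for a moment while it holds something.
It also fails if it takes over 208 s, if anything falls off the work surface, if the arm or the gripper's body presses on something with over 40 N, if the wrist force passes 120 N, or if a joint passes its speed limit or range.

## Working session

There is one attempt and no reset: what is moved stays moved. The work goes in short steps, Python scripts to look and compute and a shell command to move; the robot and the scene stay as the last step left them, time stands still between calls to the robot, and variables do not carry over. Pictures are saved under pics/ and viewed, and the job is handed in when it is done.

```bash
ls; mkdir -p pics; cat > h.py <<'E'
import numpy as np, cv2
from rig import monitor, cams, ticket
def cal(n):
    c=cams.get_calibration(n); return c
def snap(n,name=None):
    c=cams.get_calibration(n); im,d=cams.get_image(n)
    if name: cv2.imwrite('pics/'+name,im)
    return im,d,c
def R_of(c):
    r=np.array(c['rotation'],float)
    if r.shape==(3,3): return r
    from scipy.spatial.transform import Rotation as S
    return S.from_quat([r[1],r[2],r[3],r[0]]).as_matrix()
def f_of(c,h=400): return h/2/np.tan(np.radians(c['fov_y'])/2)
def pts(d,c):
    f=f_of(c); v,u=np.mgrid[0:d.shape[0],0:d.shape[1]]
    P=np.stack([(u-c['cx'])/f*d,(v-c['cy'])/f*d,d],-1)
    return P@R_of(c).T+np.array(c['xyz'])
def ray(c,u,v,z):
    f=f_of(c); r=R_of(c)@np.array([(u-c['cx'])/f,(v-c['cy'])/f,1]); o=np.array(c['xyz'])
    return o+r*(z-o[2])/r[2]
def proj(c,p):
    q=R_of(c).T@(np.array(p)-np.array(c['xyz'])); f=f_of(c); return q[0]/q[2]*f+c['cx'],q[1]/q[2]*f+c['cy']
E
python3 - <<'E'
from h import *
print(monitor.observe())
for n in ['scene','top','wrist']:
    im,d,c=snap(n,n+'0.png'); print(n,c)
    np.save('/tmp/%s0.npy'%n,d)
E
```

```text
pics
{'time_s': 0.0, 'joint_pos': array([-1.20296242e+00,  2.38804040e-01, -1.42552096e-02,  1.31923360e+00,
       -4.91681360e-06,  1.57083719e+00]), 'joint_velocities': array([ 1.71270935e-03, -4.34785170e-05, -3.65809526e-04, -1.53421405e-03,
       -7.92155864e-04,  1.74595484e-04]), 'tau': array([ 3.29214308e-04, -5.38784373e+01,  3.46435153e+01,  1.82923529e-02,
        5.73674424e-05, -1.43111771e-05]), 'ee_pos': array([ 0.18872528, -0.48972251,  0.40406488]), 'tool_rot': array([-7.35188076e-04,  9.83138357e-01,  1.82861725e-01, -1.39275149e-04]), 'wrist_force': array([ 0.39257461, -0.10289729,  0.9135802 ]), 'torque': array([ 0.03207311, -0.00175184, -0.03033247]), 'grip_width': 0.08530420718938865}
scene {'fov_y': 52.83216547378729, 'cx': 327.0758998717602, 'cy': 201.3987895584099, 'xyz': array([ 0.00907469, -0.86915958,  0.67165989]), 'rotation': array([-0.4881069 ,  0.82553655, -0.2462044 ,  0.1400873 ])}
top {'fov_y': 51.4361666818922, 'cx': 313.64980096770796, 'cy': 195.23949695196302, 'xyz': array([0.37339431, 0.03039436, 1.39368521]), 'rotation': array([ 0.06432015, -0.7040644 ,  0.70554052, -0.04867051])}
wrist {'fov_y': 58.66282949248896, 'cx': 317.3979624560203, 'cy': 198.6601202831924, 'xyz': array([ 0.26301107, -0.46110398,  0.37281246]), 'rotation': array([ 0.13004884,  0.81415317, -0.55880215, -0.08934243])}
```

View pics/scene0.png

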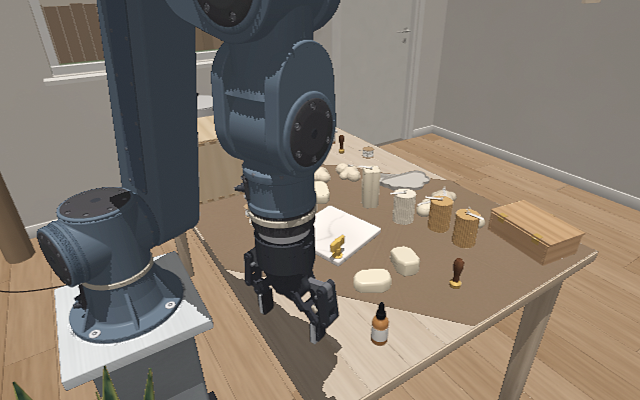

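View pics/top0.png

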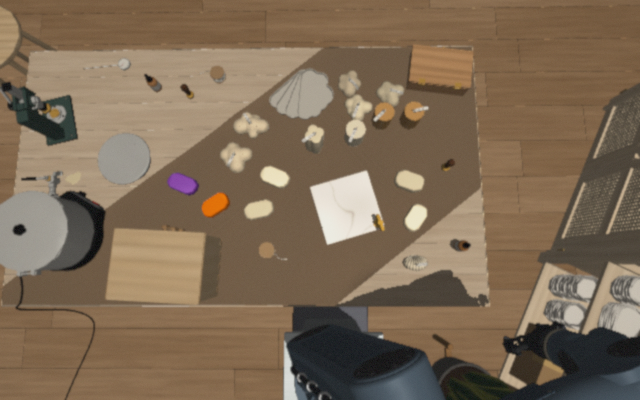

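View pics/wrist0.png

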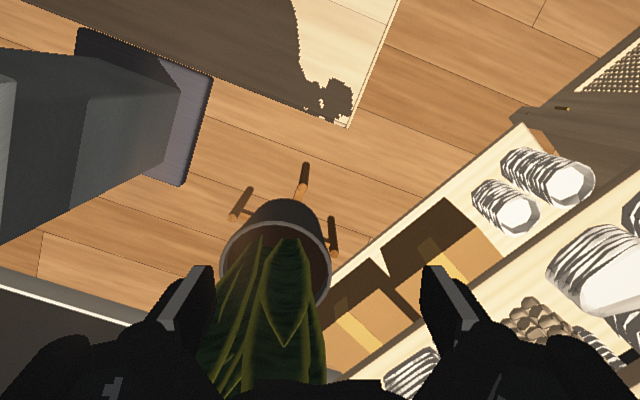

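```bash
python3 - <<'E'
from h import *
im=cv2.imread('pics/top0.png')
cv2.imwrite('pics/t_c1.png',cv2.resize(im[130:290,340:500],None,fx=3.7,fy=3.7,interpolation=cv2.INTER_CUBIC))
cv2.imwrite('pics/t_c2.png',cv2.resize(im[60:280,160:350],None,fx=2.7,fy=2.7,interpolation=cv2.INTER_CUBIC))
im=cv2.imread('pics/scene0.png')
cv2.imwrite('pics/s_c.png',cv2.resize(im[130:350,240:500],None,fx=2.7,fy=2.7,interpolation=cv2.INTER_CUBIC))
E
```

```text
(no output)
```

View pics/t_c1.png

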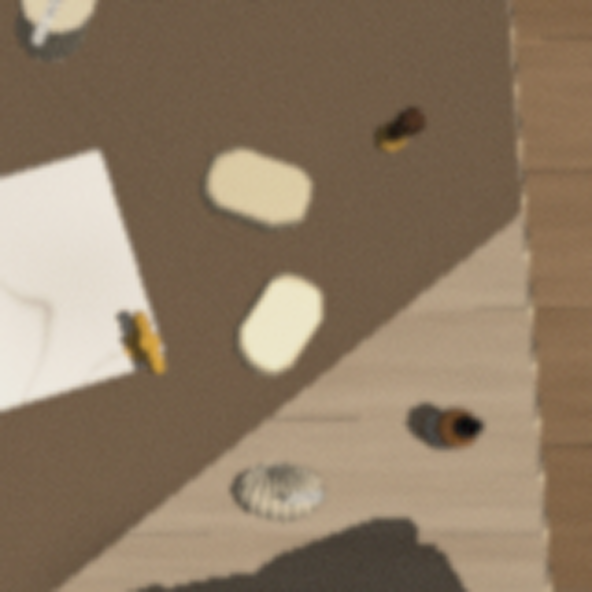

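View pics/t_c2.png

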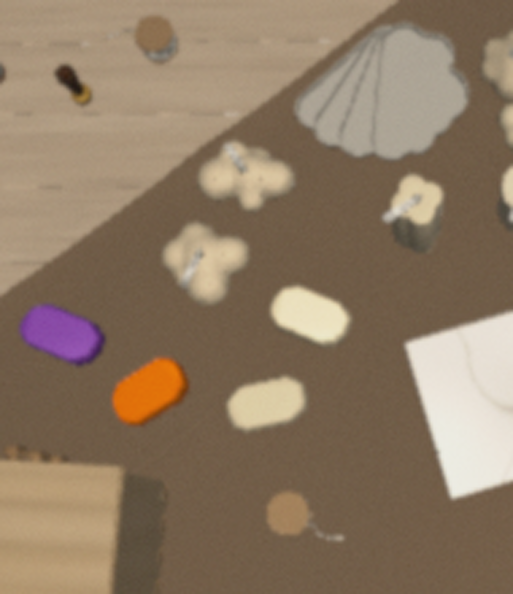

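View pics/s_c.png

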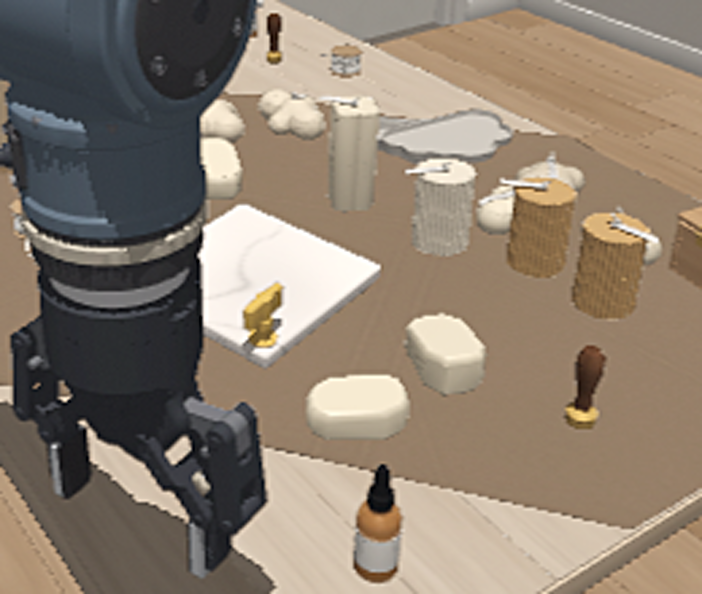

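```bash
cat >> h.py <<'E'
def segs(im,d,c,zmin=0.012,zmax=0.09,amin=150):
    P=pts(d,c); m=((P[...,2]>zmin)&(P[...,2]<zmax)&(d>0)).astype(np.uint8)
    m=cv2.morphologyEx(m,cv2.MORPH_OPEN,np.ones((3,3),np.uint8))
    n,l,s,ce=cv2.connectedComponentsWithStats(m,connectivity=4)
    return P,l,[i for i in range(1,n) if s[i,4]>=amin],ce
def plane(Q):
    A=np.c_[Q[:,:2]-Q[:,:2].mean(0),np.ones(len(Q))]
    w=np.ones(len(Q),bool)
    for _ in range(6):
        k=np.linalg.lstsq(A[w],Q[w,2],rcond=None)[0]; r=Q[:,2]-A@k
        w=np.abs(r)<max(2.0*np.median(np.abs(r[w])),1e-3)
    return k,w
E
python3 - <<'E'
from h import *
c=cams.get_calibration('top');im=cv2.imread('pics/top0.png');d=np.load('/tmp/top0.npy')
P,l,ids,ce=segs(im,d,c,0.012,0.09,100)
t=P[(d>0)&(np.abs(P[...,2])<0.02)];print('table z',np.median(t[:,2]),t[:,2].std())
for i in ids:
    Q=P[l==i]; 
    if not(0<Q[:,0].mean()<0.9 and abs(Q[:,1].mean())<0.7):continue
    r=cv2.minAreaRect((Q[:,:2]*1000).astype(np.float32)); k,w=plane(Q)
    col=im[l==i].mean(0).astype(int)
    print(ce[i].round(),'rect',np.round(r[0],0),np.round(r[1],0),round(r[2]),'zmid %.4f slope %.3f dir %.2f'%(k[2],np.hypot(k[0],k[1]),np.arctan2(k[1],k[0])),len(Q),w.sum(),col)
E
```

```text
table z 0.0028689271361026503 0.0035855267956102273
[250. 125.] rect [841. 280.] [125.  83.] 72 zmid 0.0379 slope 0.081 dir 0.20 614 416 [134 163 181]
[407. 122.] rect [ 843. -257.] [64. 31.] 57 zmid 0.0556 slope 1.204 dir 2.56 157 130 [38 57 73]
[381. 124.] rect [ 833. -169.] [56. 18.] 85 zmid 0.0487 slope 1.263 dir -3.11 104 67 [41 60 76]
[123. 158.] rect [718. 700.] [176. 178.] 2 zmid 0.0526 slope 0.005 dir -1.47 2137 1135 [142 150 154]
[235. 157.] rect [732. 327.] [97. 95.] 50 zmid 0.0381 slope 0.039 dir -2.70 633 357 [136 166 184]
[448. 164.] rect [ 692. -382.] [25. 23.] 2 zmid 0.0620 slope 2.010 dir -0.88 101 82 [38 60 80]
[274. 177.] rect [656. 192.] [97. 58.] 68 zmid 0.0410 slope 0.155 dir 1.14 480 290 [168 201 212]
[408. 181.] rect [ 640. -255.] [95. 59.] 66 zmid 0.0409 slope 0.118 dir -1.63 505 206 [144 177 193]
[346. 207.] rect [550. -49.] [209. 201.] 16 zmid 0.0344 slope 0.048 dir 1.11 3627 1698 [205 218 225]
[183. 184.] rect [635. 502.] [99. 58.] 67 zmid 0.0406 slope 0.146 dir 0.84 489 224 [149  71 126]
[215. 205.] rect [562. 391.] [59. 98.] 32 zmid 0.0411 slope 0.129 dir -0.64 483 210 [ 14 104 205]
[258. 210.] rect [547. 245.] [ 56. 100.] 10 zmid 0.0360 slope 0.097 dir -1.05 466 228 [150 186 202]
[415. 217.] rect [ 520. -272.] [58. 94.] 56 zmid 0.0349 slope 0.095 dir -0.72 466 273 [174 204 213]
[215. 267.] rect [358. 375.] [  4. 188.] 87 zmid 0.0534 slope 0.971 dir 1.54 361 344 [61 79 93]
[460. 246.] rect [ 427. -410.] [26. 35.] 84 zmid 0.0601 slope 0.518 dir -1.47 124 55 [51 68 86]
[266. 250.] rect [414. 214.] [49. 48.] 90 zmid 0.0378 slope 0.033 dir -1.10 207 144 [ 90 126 158]
[415. 263.] rect [ 369. -269.] [72. 42.] 90 zmid 0.0281 slope 0.444 dir -3.05 264 156 [131 152 165]
```

```bash
cat >> h.py <<'E'
def pose():
    s=monitor.observe(); from scipy.spatial.transform import Rotation as S
    q=s['tool_rot']; R=S.from_quat([q[1],q[2],q[3],q[0]]).as_matrix()
    return s,np.array(s['ee_pos']),R
def plan(x=None,y=None,z=None,az=None,q6ok=True):
    """az: wanted azimuth (deg) of tool x. Prints total shift in units (0.05 m) in current tool axes, in post-spin tool axes, and spin units"""
    s,p,R=pose(); t=np.array([p[0] if x is None else x,p[1] if y is None else y,p[2] if z is None else z]); D=t-p
    a=np.degrees(np.arctan2(R[1,0],R[0,0])); 
    print('t %.2f pos %s az %.1f q6 %.2f'%(s['time_s'],p.round(4),a,s['joint_pos'][5]))
    print(' shift units now-axes',(R.T@D/0.05).round(2))
    if az is not None:
        dp=(az-a+180)%360-180
        from math import radians as r
        q1=np.arctan2(t[1],t[0]); 
        for k in (dp,dp-np.sign(dp)*180):
            b=r(a+k); Rn=np.array([[np.cos(b),np.sin(b),0],[np.sin(b),-np.cos(b),0],[0,0,-1]])
            q6=s['joint_pos'][5]+r(k)-(q1-s['joint_pos'][0])
            print(' spin %.2f units (q6->%.2f); shift in post-spin axes'%(-k/10,q6),(Rn@D/0.05).round(2))
E
python3 - <<'E'
from h import *
c=cams.get_calibration('wrist'); R=R_of(c); print('opt axis',R[:,2].round(3),'x',R[:,0].round(3))
s,p,Rt=pose(); print('cam in tool',(Rt.T@(np.array(c['xyz'])-p)).round(4), (Rt.T@R).round(3))
ct=cams.get_calibration('top'); print('knob',ray(ct,378,222,0.07))
plan(0.44,-0.09,0.40,0)
E
```

```text
opt axis [-0.291 -0.112 -0.95 ] x [ 0.36  -0.933  0.   ]
cam in tool [0.0796 0.     0.0313] [[-0.    -0.95  -0.312]
 [ 1.    -0.     0.001]
 [-0.001 -0.312  0.95 ]]
knob [ 0.499881   -0.14526088  0.07      ]
t 0.15 pos [ 0.1888 -0.4898  0.4042] az 21.1 q6 1.57
 shift units now-axes [ 7.56 -5.65  0.09]
 spin 2.11 units (q6->0.20); shift in post-spin axes [ 5.02 -8.    0.08]
 spin -15.89 units (q6->3.34); shift in post-spin axes [-5.02  8.    0.08]
```

```bash
python3 - <<'E'
from h import *
plan(0.54,-0.09,0.42)
E
```

```text
t 0.15 pos [ 0.1888 -0.4898  0.4042] az 21.1 q6 1.57
 shift units now-axes [ 9.43 -4.93 -0.31]
```

```bash
python3 -m crank '[[0.4,-0.2,0,0],[0.8,-0.4,0,0],[0.8,-0.4,-0.1,0],[0.8,-0.4,-0.1,0],[0.8,-0.4,-0.1,0],[0.8,-0.4,0,0],[0.8,-0.4,0,0],[0.8,-0.4,0,0],[0.8,-0.45,0,0],[0.8,-0.45,0,0],[0.8,-0.45,0,0],[0.6,-0.35,0,0],[0.43,-0.23,0,0],[0,0,0,0],[0,0,0,0]]' 1
python3 - <<'E'
from h import *
im,d,c=snap('wrist','w1.png'); np.save('/tmp/w1.npy',d); import pickle; pickle.dump(c,open('/tmp/w1.pkl','wb'))
plan(); print(c['xyz'])
snap('scene','s1.png')
E
```

```text
time_s: 2.02
ee_pos: [0.5397, -0.0906, 0.4195]
tool_rot: [-0.0, 0.983, 0.183, -0.0]
wrist_force: [1.0, 0.3, -0.8]
grip_width: 0.0854
t 2.08 pos [ 0.5396 -0.0908  0.4196] az 21.0 q6 2.61
 shift units now-axes [0. 0. 0.]
[ 0.61402489 -0.06195497  0.38806392]
```

View pics/w1.png

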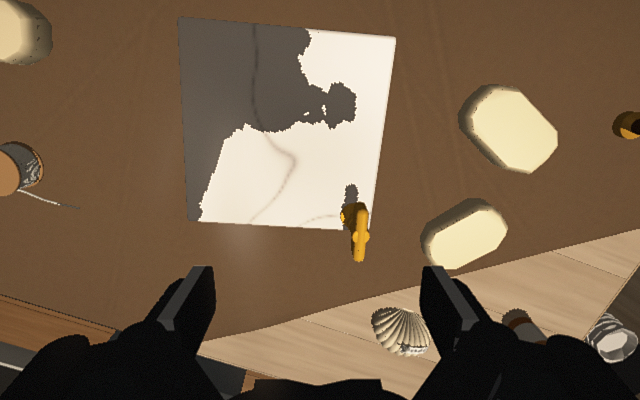

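```bash
sed -i "s/q6=s\['joint_pos'\]\[5\]+r(k)-(q1-s\['joint_pos'\]\[0\])/q6=s['joint_pos'][5]-r(k)+(q1-s['joint_pos'][0])/" h.py
cat >> h.py <<'E'
def slab_tilt(im,d,c,zlo=0.02,zhi=0.05):
    P=pts(d,c); hsv=cv2.cvtColor(im,cv2.COLOR_BGR2HSV)
    near=(d>0)&(np.abs(P[...,0]-0.55)<0.25)&(np.abs(P[...,1]+0.05)<0.25)
    tb=near&(np.abs(P[...,2])<0.008)
    kt,_=plane(P[tb])
    sl=(near&(P[...,2]>zlo)&(P[...,2]<zhi)&(hsv[...,1]<60)).astype(np.uint8)
    sl=cv2.erode(sl,np.ones((5,5),np.uint8))
    n,l,s,_=cv2.connectedComponentsWithStats(sl); i=1+np.argmax(s[1:,4]); Q=P[l==i]
    ks,w=plane(Q); r=cv2.minAreaRect((Q[:,:2]*1000).astype(np.float32))
    g=ks[:2]-kt[:2]
    print('table slope',kt.round(4),'slab',ks.round(4),'n',len(Q),w.sum(),'rect',r, 'tilt rel',g.round(4),'mag %.4f az %.1f'%(np.hypot(*g),np.degrees(np.arctan2(g[1],g[0]))))
    return Q,g
E
python3 - <<'E'
from h import *
import pickle
im=cv2.imread('pics/w1.png');d=np.load('/tmp/w1.npy');c=pickle.load(open('/tmp/w1.pkl','rb'))
Q,g=slab_tilt(im,d,c)
P=pts(d,c);hsv=cv2.cvtColor(im,cv2.COLOR_BGR2HSV)
m=((hsv[...,0]>15)&(hsv[...,0]<30)&(hsv[...,1]>150)&(P[...,2]>0.06)); m[:, :330]=0; m[:,390:]=0
K=P[m]; top=K[K[:,2]>K[:,2].max()-0.006]
print(len(K),K[:,2].max(),K.mean(0)); r=cv2.minAreaRect((K[:,:2]*1000).astype(np.float32)); print(r)
r=cv2.minAreaRect((top[:,:2]*1000).astype(np.float32)); print(len(top),r,top.mean(0))
for u,v in [(180,17),(396,38),(372,230),(190,221)]: print(ray(c,u,v,0.031).round(4))
E
```

```text
table slope [-0.0007 -0.0013  0.0005] slab [0.0255 0.0466 0.0312] n 23628 19218 rect ((554.6932983398438, -49.00200653076172), (193.56883239746094, 192.9814910888672), 16.42259407043457) tilt rel [0.0262 0.0479] mag 0.0546 az 61.3
840 0.38806391567136034 [ 0.50213286 -0.14752356  0.07775875]
((548.1742553710938, -117.68238830566406), (171.1699676513672, 21.63917350769043), 33.03514862060547)
3 ((614.02490234375, -61.9549674987793), (0.0, 0.0), 0.0) [ 0.61402489 -0.06195497  0.38806392]
[0.6212 0.0736 0.031 ]
[ 0.6757 -0.116   0.031 ]
[ 0.4924 -0.1728  0.031 ]
[0.4316 0.0146 0.031 ]
```

```bash
python3 - <<'E'
from h import *
import pickle
im=cv2.imread('pics/w1.png');d=np.load('/tmp/w1.npy');c=pickle.load(open('/tmp/w1.pkl','rb'))
P=pts(d,c);hsv=cv2.cvtColor(im,cv2.COLOR_BGR2HSV)
m=((hsv[...,0]>12)&(hsv[...,0]<30)&(hsv[...,1]>120)&(P[...,2]>0.05)&(d>0.2)); m[:, :330]=0; m[:,390:]=0
K=P[m]; print(len(K),np.percentile(K[:,2],[1,50,90,99]))
for lo in (0.05,0.07,0.076,0.08):
    k=K[K[:,2]>lo]
    r=cv2.minAreaRect((k[:,:2]*1000).astype(np.float32)); print(lo,len(k),r)
cv2.imwrite('pics/w1k.png',cv2.resize(im[170:280,310:420],None,fx=5,fy=5))
plan(0.499,-0.149,0.30,-159)
E
```

```text
909 [0.05251831 0.07838938 0.08026522 0.08127238]
0.05 909 ((499.2593078613281, -149.44773864746094), (55.4498176574707, 18.262537002563477), 25.322603225708008)
0.07 745 ((499.24444580078125, -150.03097534179688), (54.88365936279297, 16.95330047607422), 12.33117961883545)
0.076 644 ((499.32147216796875, -150.41372680664062), (54.69184494018555, 16.464622497558594), 25.713680267333984)
0.08 132 ((500.1583557128906, -149.037353515625), (49.45667266845703, 8.595569610595703), 14.59949016571045)
t 2.12 pos [ 0.5396 -0.091   0.4197] az 21.0 q6 2.61
 shift units now-axes [-1.17  0.79  2.39]
 spin -18.00 units (q6->-0.66); shift in post-spin axes [ 1.17 -0.79  2.39]
 spin 0.00 units (q6->2.48); shift in post-spin axes [-1.17  0.79  2.39]
```

View pics/w1k.png

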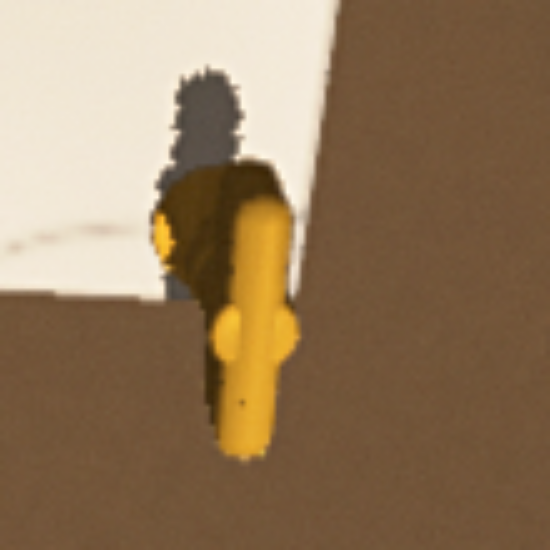

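```bash
python3 - <<'E'
from h import *
import pickle
c=pickle.load(open('/tmp/w1.pkl','rb'))
a=ray(c,310+265/5,170+205/5,.08);b=ray(c,310+245/5,170+455/5,.08)
print(a,b,(a+b)/2,np.linalg.norm(a-b),np.degrees(np.arctan2(*(a-b)[1::-1])))
plan(0.4985,-0.1485,0.30,-164)
E
```

```text
[ 0.5235274  -0.14216174  0.08      ] [ 0.4748443  -0.15898731  0.08      ] [ 0.49918585 -0.15057452  0.08      ] 0.051508671754630024 19.065881690801703
t 2.12 pos [ 0.5396 -0.091   0.4197] az 21.0 q6 2.61
 shift units now-axes [-1.18  0.78  2.39]
 spin -17.50 units (q6->-0.57); shift in post-spin axes [ 1.11 -0.88  2.39]
 spin 0.50 units (q6->2.57); shift in post-spin axes [-1.11  0.88  2.39]
```

```bash
python3 -m crank '[[0,0,0.2,-1],[0,0,0.2,-1],[0,0,0.2,-1],[0,0,0.2,-1],[0,0,0.2,-1],[0,0,0.2,-1],[0,0,0.2,-1],[0,0,0.2,-1],[0,0,0.2,-1],[0,0,0.2,-1],[0,0,0.2,-1],[0,0,0.2,-1],[0,0,0,-1],[0,0,0,-1],[0,0,0,-1],[0,0,0,-1],[0,0,0,-1],[0,0,0,-0.8],[0,0,0,0],[0,0,0,0]]' 0
python3 - <<'E'
from h import *
plan(0.499,-0.150,0.221,-161)
E
```

```text
time_s: 4.62
ee_pos: [0.5399, -0.0907, 0.2999]
tool_rot: [0.0, -0.164, 0.986, 0.0]
wrist_force: [-0.4, -0.3, -0.1]
grip_width: 0.0428
t 4.62 pos [ 0.5399 -0.0907  0.2999] az -161.1 q6 -0.50
 shift units now-axes [ 1.16 -0.86  1.58]
 spin -0.01 units (q6->-0.62); shift in post-spin axes [ 1.16 -0.85  1.58]
 spin 17.99 units (q6->2.52); shift in post-spin axes [-1.16  0.85  1.58]
```

```bash
python3 -m crank '[[0.5,-0.35,0,0],[0.5,-0.35,0,0],[0.16,-0.16,0,0],[0,0,0,0],[0,0,0,0]]'
python3 - <<'E'
from h import *
im,d,c=snap('wrist','w2.png'); plan(0.499,-0.150,0.221,-161)
E
```

```text
time_s: 5.25
ee_pos: [0.4998, -0.1495, 0.2997]
tool_rot: [0.0, -0.166, 0.986, 0.0]
wrist_force: [0.5, -0.0, -0.7]
grip_width: 0.0427
t 5.30 pos [ 0.4998 -0.1494  0.2997] az -160.9 q6 -0.62
 shift units now-axes [ 0.02 -0.01  1.57]
 spin 0.01 units (q6->-0.62); shift in post-spin axes [ 0.02 -0.01  1.57]
 spin -17.99 units (q6->-3.77); shift in post-spin axes [-0.02  0.01  1.57]
```

View pics/w2.png

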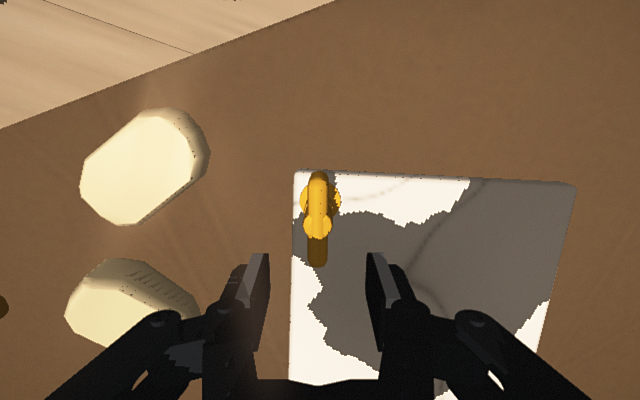

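```bash
python3 -m crank '[[0,0,0.5,0],[0,0,0.5,0],[0,0,0.35,0],[0,0,0.22,0],[0,0,0,0]]' && python3 -m crank '[[0,0,0,0],[0,0,0,0],[0,0,0,0],[0,0,0,0],[0,0,0,0],[0,0,0,0]]' -1 30
```

```text
time_s: 5.92
ee_pos: [0.4994, -0.1495, 0.2207]
tool_rot: [-0.001, -0.166, 0.986, 0.0]
wrist_force: [-0.9, -0.6, 0.0]
grip_width: 0.0429
time_s: 6.68
ee_pos: [0.4994, -0.1495, 0.2219]
tool_rot: [0.001, -0.166, 0.986, 0.001]
wrist_force: [-1.2, 5.5, 5.6]
grip_width: 0.0176
```

```bash
python3 -m crank '[[0,0,0,0],[0,0,0,0],[0,0,0,0.5],[0,0,0,1],[0,0,0,1],[0,0,0,1],[0,0,0,0.5],[0,0,0,0],[0,0,0,0]]'
python3 - <<'E'
from h import *
im,d,c=snap('wrist','w3.png'); plan();print(monitor.observe()['torque'])
E
```

```text
time_s: 7.8
ee_pos: [0.4996, -0.1493, 0.2219]
tool_rot: [0.001, 0.181, 0.983, 0.001]
wrist_force: [-0.1, 7.5, 4.5]
grip_width: 0.0178
t 7.85 pos [ 0.4996 -0.1493  0.2219] az 159.1 q6 0.07
 shift units now-axes [0. 0. 0.]
[ 1.47279066 -0.02225332 -0.03255394]
```

View pics/w3.png

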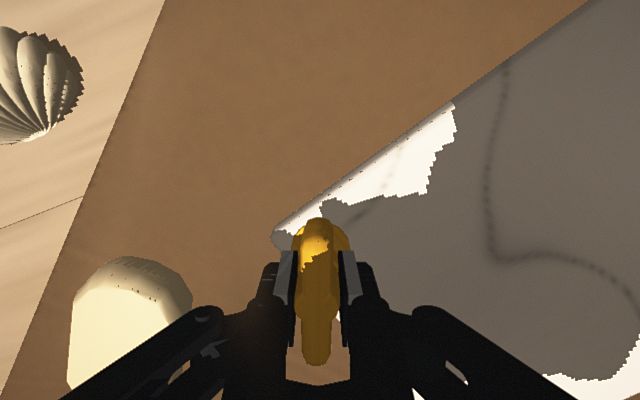

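```bash
python3 -m crank '[[0,0,0,0.5],[0,0,0,1],[0,0,0,1],[0,0,0,1],[0,0,0,1],[0,0,0,1],[0,0,0,1],[0,0,0,1],[0,0,0,1],[0,0,0,1],[0,0,0,1],[0,0,0,1],[0,0,0,1],[0,0,0,1],[0,0,0,0.2],[0,0,0,0],[0,0,0,0]]'
python3 - <<'E'
from h import *
im,d,c=snap('wrist','w4.png'); plan();print(monitor.observe()['torque'])
E
python3 -m crank '[[0,0,0,0],[0,0,0,0],[0,0,0,0],[0,0,0,0],[0,0,-0.3,0],[0,0,-0.5,0],[0,0,-0.5,0],[0,0,-0.5,0],[0,0,-0.5,0],[0,0,-0.5,0],[0,0,-0.5,0],[0,0,-0.5,0],[0,0,0,0],[0,0,0,0]]' 0
python3 - <<'E'
from h import *
plan(0.54,-0.09,0.42)
E
```

```text
time_s: 9.98
ee_pos: [0.4998, -0.1482, 0.2218]
tool_rot: [-0.002, 0.981, 0.192, 0.002]
wrist_force: [2.3, 15.5, 3.9]
grip_width: 0.0178
t 10.03 pos [ 0.4998 -0.1483  0.2217] az 22.2 q6 2.46
 shift units now-axes [0. 0. 0.]
[ 3.33855052 -0.46583249  0.06941747]
time_s: 11.78
ee_pos: [0.4991, -0.1499, 0.4113]
tool_rot: [-0.0, 0.982, 0.191, 0.0]
wrist_force: [0.1, 0.6, -0.6]
grip_width: 0.0427
t 11.78 pos [ 0.4991 -0.1499  0.4113] az 22.1 q6 2.46
 shift units now-axes [ 1.21 -0.8  -0.17]
```

View pics/w4.png

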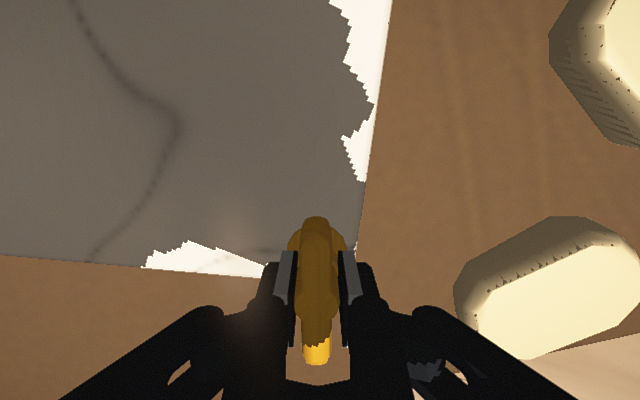

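```bash
python3 -m crank '[[0.6,-0.4,0,0],[0.6,-0.4,-0.17,0],[0,0,0,0],[0,0,0,0],[0,0,0,0]]' 1
python3 - <<'E'
from h import *
im,d,c=snap('wrist','w5.png'); np.save('/tmp/w5.npy',d); import pickle; pickle.dump(c,open('/tmp/w5.pkl','wb'))
plan(); Q,g=slab_tilt(im,d,c)
E
```

```text
time_s: 12.4
ee_pos: [0.5393, -0.0909, 0.4193]
tool_rot: [-0.0, 0.982, 0.191, -0.001]
wrist_force: [-0.7, -0.3, -0.2]
grip_width: 0.0858
t 12.45 pos [ 0.5394 -0.091   0.4195] az 22.0 q6 2.59
 shift units now-axes [0. 0. 0.]
table slope [-0.0007 -0.0013  0.0005] slab [0.0007 0.0004 0.0314] n 24406 19929 rect ((555.3060302734375, -47.87367248535156), (193.74554443359375, 192.6911163330078), 16.351097106933594) tilt rel [0.0014 0.0017] mag 0.0022 az 50.2
```

View pics/w5.png

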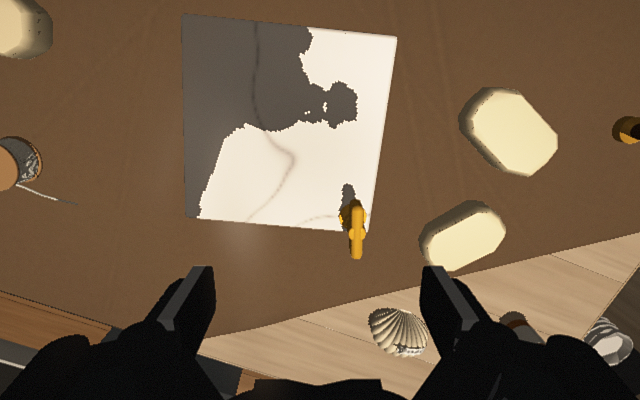

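```bash
cat >> h.py <<'E'
def objs(im,d,c,zmin=0.012,zmax=0.09,amin=600,box=None,ms=True):
    P,l,ids,ce=segs(im,d,c,zmin,zmax,amin)
    for i in ids:
        Q=P[l==i]; r=cv2.minAreaRect((Q[:,:2]*1000).astype(np.float32)); k,w=plane(Q)
        b=cv2.boundingRect((l==i).astype(np.uint8)); edge=b[0]<=1 or b[1]<=1 or b[0]+b[2]>=639 or b[1]+b[3]>=399
        la=r[2] if r[1][0]>r[1][1] else r[2]+90
        print(ce[i].round(),'edge' if edge else '','ctr',np.round(r[0],1),'size',np.round(r[1],0),'long az %.1f'%la,'zmid %.4f slope %.3f az %.0f'%(k[2],np.hypot(k[0],k[1]),np.degrees(np.arctan2(k[1],k[0]))),'zmax %.4f'%np.percentile(Q[:,2],99),len(Q),w.sum())
E
python3 - <<'E'
from h import *
import pickle
im=cv2.imread('pics/w5.png');d=np.load('/tmp/w5.npy');c=pickle.load(open('/tmp/w5.pkl','rb'))
objs(im,d,c)
plan(0.656-0.03*0,0.17,0.38,68)
E
```

```text
[22. 29.] edge ctr [551.6 208.7] size [31. 57.] long az 179.2 zmid 0.0344 slope 0.140 az 83 zmax 0.0380 2545 1149
[283. 122.]  ctr [551.7 -48.5] size [206. 200.] long az 16.4 zmid 0.0314 slope 0.000 az -11 zmax 0.0782 40645 31605
[508. 131.]  ctr [ 641.1 -254.7] size [92. 60.] long az 67.0 zmid 0.0388 slope 0.147 az -111 zmax 0.0456 6003 3759
[ 13. 164.] edge ctr [419.6 202.6] size [50. 28.] long az 28.6 zmid 0.0344 slope 0.059 az 152 zmax 0.0368 1282 565
[462. 236.]  ctr [ 519.8 -271.2] size [56. 92.] long az 146.5 zmid 0.0337 slope 0.091 az -41 zmax 0.0376 4028 2446
[399. 337.]  ctr [ 370.3 -270.9] size [41. 77.] long az 90.7 zmid 0.0263 slope 0.735 az -176 zmax 0.0395 1680 1045
t 12.45 pos [ 0.5394 -0.091   0.4195] az 22.0 q6 2.59
 shift units now-axes [ 4.12 -3.96  0.79]
 spin -4.60 units (q6->2.21); shift in post-spin axes [5.71 0.21 0.79]
 spin 13.40 units (q6->5.35); shift in post-spin axes [-5.71 -0.21  0.79]
```

```bash
python3 -m crank '[[0,0,0,-1],[0,0,0.2,-1],[0,0,0.2,-1],[0,0,0.2,-1],[0,0,0.2,-0.6],[0.5,0,0,0],[1,0,0,0],[1,0,0.1,0],[1,0,0.1,0],[1,0.1,0.1,0],[0.8,0.06,0.1,0],[0.4,0.05,0,0],[0,0,0,0],[0,0,0,0]]' 1
python3 - <<'E'
from h import *
im,d,c=snap('wrist','w6.png'); objs(im,d,c)
plan(0.656,0.192,0.36,68)
E
```

```text
time_s: 14.2
ee_pos: [0.6558, 0.1692, 0.3597]
tool_rot: [-0.0, 0.829, 0.559, -0.0]
wrist_force: [0.7, -0.3, 0.5]
grip_width: 0.0852
[121.   6.] edge ctr [567.7 348.7] size [ 9. 40.] long az 165.1 zmid 0.0357 slope 0.435 az 128 zmax 0.0444 751 515
[338.   7.] edge ctr [713.2 288.5] size [14. 85.] long az 157.3 zmid 0.0283 slope 1.065 az 59 zmax 0.0347 1385 741
[496.  17.] edge ctr [822.9 235.9] size [29. 68.] long az 155.5 zmid 0.0334 slope 0.574 az 20 zmax 0.0400 2533 1424
[606. 129.] edge ctr [889.3 110. ] size [170.  69.] long az 74.6 zmid 0.0311 slope 0.247 az -135 zmax 0.0493 12877 6634
[168. 141.]  ctr [548.6 245.4] size [ 55. 100.] long az 101.8 zmid 0.0334 slope 0.091 az -83 zmax 0.0378 7530 5033
[309. 149.]  ctr [657.2 192.4] size [97. 58.] long az 67.8 zmid 0.0401 slope 0.137 az 68 zmax 0.0456 6964 5179
[ 54. 228.]  ctr [414.5 215.1] size [53. 52.] long az 6.4 zmid 0.0357 slope 0.004 az -165 zmax 0.0372 3241 2119
[480. 238.]  ctr [765.7  75.2] size [63. 30.] long az 22.8 zmid 0.0644 slope 0.065 az -80 zmax 0.0893 3861 2906
[618. 317.] edge ctr [880.1 -84.3] size [93. 53.] long az 76.5 zmid 0.0287 slope 0.550 az -75 zmax 0.0381 2979 1553
[306. 346.] edge ctr [564.3 -31.5] size [174. 177.] long az 106.5 zmid 0.0318 slope 0.001 az -80 zmax 0.0332 14166 11008
t 14.25 pos [0.6558 0.169  0.3599] az 68.0 q6 2.21
 shift units now-axes [ 0.43 -0.17 -0.  ]
 spin 0.00 units (q6->2.24); shift in post-spin axes [ 0.43 -0.17 -0.  ]
 spin -18.00 units (q6->-0.90); shift in post-spin axes [-0.43  0.17 -0.  ]
```

View pics/w6.png

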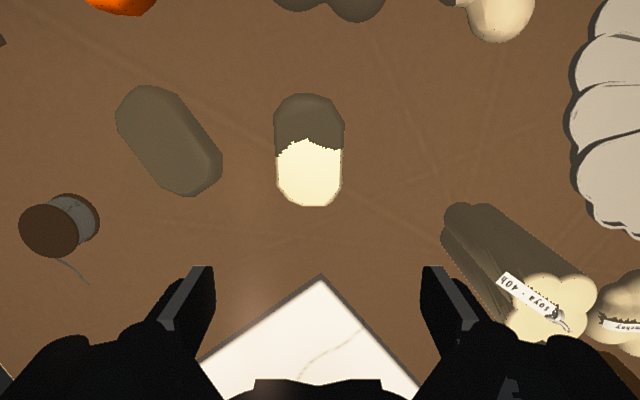

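```bash
python3 -m crank '[[0.22,-0.08,0.2,0],[0.22,-0.07,0.4,0],[0,0,0.6,0],[0,0,0.6,0],[0,0,0.6,0],[0,0,0.6,0],[0,0,0.4,0],[0,0,0.2,0],[0,0,0,0]]' 1
python3 -m crank '[[0,0,0,0],[0,0,0,0],[0,0,0,0],[0,0,0,0],[0,0,0,0],[0,0,0,0]]' -1 40
python3 - <<'E'
from h import *
plan()
E
```

```text
time_s: 15.38
ee_pos: [0.657, 0.1934, 0.1792]
tool_rot: [-0.0, 0.829, 0.56, -0.0]
wrist_force: [-0.9, -0.6, 0.1]
grip_width: 0.0853
time_s: 16.12
ee_pos: [0.6577, 0.1935, 0.181]
tool_rot: [0.0, 0.829, 0.56, 0.001]
wrist_force: [-1.4, 0.3, 6.4]
grip_width: 0.0571
t 16.12 pos [0.6577 0.1935 0.181 ] az 68.1 q6 2.24
 shift units now-axes [0. 0. 0.]
```

```bash
python3 -m crank '[[0,0,-0.3,0],[0,0,-0.6,0],[0,0,-0.6,0],[0,0,-0.5,0],[0,0,0,0]]' - 50
python3 - <<'E'
from h import *
plan(0.555,-0.048,0.220,68)
E
```

```text
time_s: 16.75
ee_pos: [0.6579, 0.1935, 0.2824]
tool_rot: [0.001, 0.829, 0.56, 0.002]
wrist_force: [-1.1, -0.4, -2.7]
grip_width: 0.0569
t 16.75 pos [0.6579 0.1935 0.2824] az 68.1 q6 2.24
 shift units now-axes [-5.25 -0.11  1.23]
 spin 0.01 units (q6->1.87); shift in post-spin axes [-5.25 -0.1   1.25]
 spin -17.99 units (q6->-1.27); shift in post-spin axes [5.25 0.1  1.25]
```

```bash
python3 -m crank '[[-0.4,0,0,0],[-0.8,0,0,0],[-0.9,0,0,0],[-0.9,-0.05,0,0],[-0.9,0,0,0],[-0.8,-0.05,0,0],[-0.4,0,0.2,0],[-0.15,0,0.4,0],[0,0,0.4,0],[0,0,0.2,0],[0,0,0,0]]'
python3 - <<'E'
from h import *
plan(0.555,-0.048,0.214,68)
E
```

```text
time_s: 18.12
ee_pos: [0.5542, -0.0481, 0.2186]
tool_rot: [-0.001, 0.829, 0.56, -0.001]
wrist_force: [-0.1, -0.6, -1.8]
grip_width: 0.0567
t 18.12 pos [ 0.5542 -0.0481  0.2186] az 68.1 q6 1.87
 shift units now-axes [0.01 0.01 0.09]
 spin 0.01 units (q6->1.87); shift in post-spin axes [0.01 0.01 0.09]
 spin -17.99 units (q6->-1.27); shift in post-spin axes [-0.01 -0.01  0.09]
```

```bash
python3 -m crank '[[0,0,0.06,0],[0,0,0.05,0],[0,0,0,0]]'
python3 -m crank '[[0,0,0,0],[0,0,0,0],[0,0,0,0],[0,0,-0.2,0],[0,0,-0.5,0],[0,0,-0.6,0],[0,0,-0.6,0],[0,0,-0.6,0],[0,0,-0.6,0],[0,0,0,0]]' 1
python3 - <<'E'
from h import *
plan(0.641,-0.2547,0.36,67)
E
```

```text
time_s: 18.5
ee_pos: [0.5547, -0.0481, 0.2143]
tool_rot: [0.0, 0.829, 0.56, 0.0]
wrist_force: [-0.4, -0.0, -2.4]
grip_width: 0.0569
time_s: 19.75
ee_pos: [0.5551, -0.0483, 0.3722]
tool_rot: [0.002, 0.829, 0.56, 0.002]
wrist_force: [0.1, -0.0, 0.1]
grip_width: 0.0857
t 19.75 pos [ 0.5551 -0.0483  0.3722] az 68.1 q6 1.87
 shift units now-axes [-3.19  3.13  0.25]
 spin 0.11 units (q6->1.59); shift in post-spin axes [-3.13  3.19  0.24]
 spin -17.89 units (q6->-1.55); shift in post-spin axes [ 3.13 -3.19  0.24]
```

```bash
python3 - <<'E'
from h import *
im,d,c=snap('wrist','w7.png'); slab_tilt(im,d,c); objs(im,d,c,0.05,0.11); 
E
python3 -m crank '[[-0.4,0.4,0,0],[-0.8,0.8,0,0],[-0.8,0.8,0,0.1],[-0.8,0.8,0,0],[-0.4,0.39,0,0],[0,0,0,0],[0,0,0,0]]'
python3 - <<'E'
from h import *
im,d,c=snap('wrist','w8.png'); objs(im,d,c); plan(0.641,-0.2547,0.18,67)
E
```

```text
table slope [-0.001  -0.0016  0.0006] slab [0.0006 0.0003 0.0315] n 29844 25099 rect ((554.8038940429688, -46.69978332519531), (192.73117065429688, 192.57362365722656), 16.477975845336914) tilt rel [0.0016 0.0018] mag 0.0024 az 48.9
[611. 104.] edge ctr [776.4 -66.9] size [66. 45.] long az 67.7 zmid 0.0847 slope 0.539 az -171 zmax 0.0979 4883 3623
[315. 182.]  ctr [554.6 -48.5] size [95. 58.] long az 67.6 zmid 0.0724 slope 0.139 az 68 zmax 0.0777 7311 5458
[301. 305.]  ctr [ 500.9 -145.7] size [55. 18.] long az 13.8 zmid 0.0777 slope 0.275 az -69 zmax 0.0806 1377 688
time_s: 20.68
ee_pos: [0.6412, -0.2563, 0.3683]
tool_rot: [-0.001, 0.834, 0.552, -0.0]
wrist_force: [-0.0, 0.0, -0.1]
grip_width: 0.0852
[126.  57.] edge ctr [ 544.7 -128.3] size [120. 227.] long az 157.4 zmid 0.0312 slope 0.000 az -58 zmax 0.0793 26040 15174
[531.   6.] edge ctr [ 838.8 -194.5] size [ 6. 35.] long az 137.9 zmid 0.0441 slope 3.046 az -110 zmax 0.0752 979 518
[619.   8.] edge ctr [ 913.8 -225. ] size [10. 31.] long az 146.4 zmid 0.0244 slope 1.447 az 44 zmax 0.0314 648 366
[559.  86.]  ctr [ 841.7 -259.2] size [65. 28.] long az 63.2 zmid 0.0654 slope 0.106 az 153 zmax 0.0893 5187 3842
[318. 174.]  ctr [ 641.  -255.6] size [93. 60.] long az 67.0 zmid 0.0389 slope 0.144 az -112 zmax 0.0455 6529 4700
[209. 236.]  ctr [ 519.8 -271.9] size [57. 92.] long az 145.8 zmid 0.0337 slope 0.089 az -40 zmax 0.0375 5246 3423
[ 94. 268.]  ctr [ 395.3 -260.8] size [75. 41.] long az 86.6 zmid 0.0259 slope 0.757 az 178 zmax 0.0406 2866 1616
[414. 272.]  ctr [ 691.8 -381.9] size [26. 20.] long az 18.7 zmid 0.0368 slope 4.239 az 116 zmax 0.0728 614 220
t 20.73 pos [ 0.6412 -0.2559  0.3687] az 67.1 q6 1.59
 shift units now-axes [ 0.02 -0.01  3.77]
 spin 0.01 units (q6->1.59); shift in post-spin axes [ 0.02 -0.01  3.77]
 spin -17.99 units (q6->-1.55); shift in post-spin axes [-0.02  0.01  3.77]
```

View pics/w8.png

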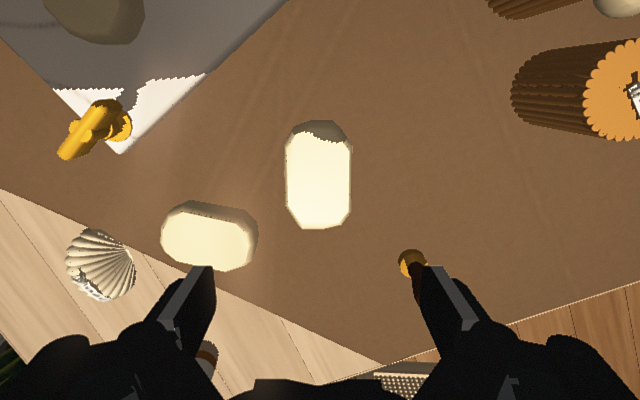

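View pics/w7.png

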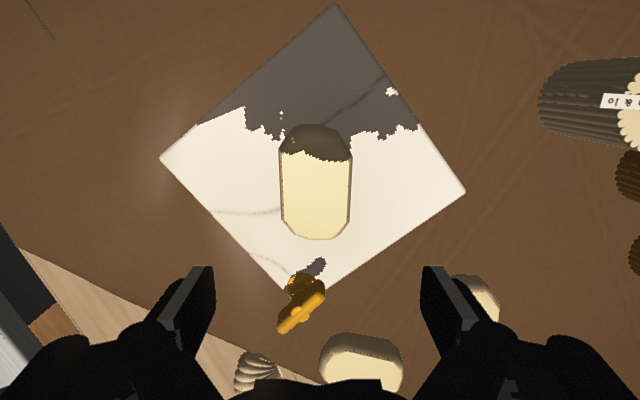

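```bash
python3 -m crank '[[0,0,0.3,0],[0,0,0.6,0],[0,0,0.7,0],[0,0,0.7,0],[0,0,0.7,0],[0,0,0.5,0],[0,0,0.25,0],[0,0,0,0]]' 1
python3 -m crank '[[0,0,0,0],[0,0,0,0],[0,0,0,0],[0,0,0,0],[0,0,0,0],[0,0,0,0]]' -1 40
python3 -m crank '[[0,0,-0.3,0],[0,0,-0.6,0],[0,0,-0.8,0],[0,0,-0.8,0],[0,0,-0.5,0],[0,0,0,0]]' - 50
python3 - <<'E'
from h import *
plan(0.5546,-0.0485,0.28,68)
E
```

```text
time_s: 21.72
ee_pos: [0.6412, -0.2562, 0.1809]
tool_rot: [-0.001, 0.833, 0.553, -0.0]
wrist_force: [0.4, -1.1, 1.4]
grip_width: 0.0855
time_s: 22.48
ee_pos: [0.6419, -0.2569, 0.1832]
tool_rot: [0.001, 0.834, 0.552, 0.001]
wrist_force: [-1.4, 0.3, 6.1]
grip_width: 0.0589
time_s: 23.22
ee_pos: [0.6419, -0.257, 0.3346]
tool_rot: [0.002, 0.834, 0.552, 0.001]
wrist_force: [0.0, -0.5, -2.3]
grip_width: 0.0587
t 23.23 pos [ 0.6419 -0.257   0.3346] az 67.1 q6 1.59
 shift units now-axes [ 3.16 -3.24  1.08]
 spin -0.09 units (q6->1.87); shift in post-spin axes [ 3.21 -3.18  1.09]
 spin 17.91 units (q6->5.01); shift in post-spin axes [-3.21  3.18  1.09]
```

```bash
python3 -m crank '[[0.4,-0.4,0,-0.1],[0.7,-0.7,0,0],[0.8,-0.8,0,0],[0.7,-0.7,0,0],[0.4,-0.4,0.2,0],[0.2,-0.2,0.5,0],[0,0,0.4,0],[0,0,0.2,0],[0,0,0,0]]'
python3 - <<'E'
from h import *
plan(0.5546,-0.0485,0.262,68)
E
```

```text
time_s: 24.35
ee_pos: [0.5529, -0.0486, 0.2657]
tool_rot: [-0.001, 0.829, 0.56, -0.001]
wrist_force: [0.3, 1.2, -2.1]
grip_width: 0.059
t 24.35 pos [ 0.5529 -0.0486  0.2657] az 68.1 q6 1.87
 shift units now-axes [0.01 0.03 0.07]
 spin 0.01 units (q6->1.87); shift in post-spin axes [0.01 0.03 0.07]
 spin -17.99 units (q6->-1.27); shift in post-spin axes [-0.01 -0.03  0.07]
```

```bash
python3 -m crank '[[0.01,0.03,0.06,0],[0,0,0,0]]' - 25; python3 -m crank '[[0,0,0.06,0],[0,0,0,0]]';  python3 -m crank '[[0,0,0.06,0],[0,0,0,0]]'
```

```text
time_s: 24.6
ee_pos: [0.5552, -0.0487, 0.264]
tool_rot: [0.0, 0.829, 0.56, 0.0]
wrist_force: [0.6, -0.5, -2.2]
grip_width: 0.0586
time_s: 24.85
ee_pos: [0.5551, -0.0486, 0.261]
tool_rot: [0.0, 0.829, 0.56, 0.0]
wrist_force: [1.2, -1.3, -0.9]
grip_width: 0.0588
time_s: 25.1
ee_pos: [0.5553, -0.0486, 0.2589]
tool_rot: [0.001, 0.829, 0.56, 0.001]
wrist_force: [-0.8, -1.7, 8.7]
grip_width: 0.0588
```

```bash
python3 -m crank '[[0,0,0.05,0],[0,0,0,0]]' - 20; python3 -m crank '[[0,0,0.04,0],[0,0,0,0]]'
python3 - <<'E'
from h import *
snap('scene','s2.png')
E
```

```text
time_s: 25.35
ee_pos: [0.5551, -0.0488, 0.257]
tool_rot: [0.001, 0.829, 0.56, 0.001]
wrist_force: [-3.2, -2.2, 14.6]
grip_width: 0.0589
time_s: 25.6
ee_pos: [0.5548, -0.0495, 0.2559]
tool_rot: [0.002, 0.829, 0.559, 0.0]
wrist_force: [-8.6, -6.7, 23.9]
grip_width: 0.0586
```

View pics/s2.png

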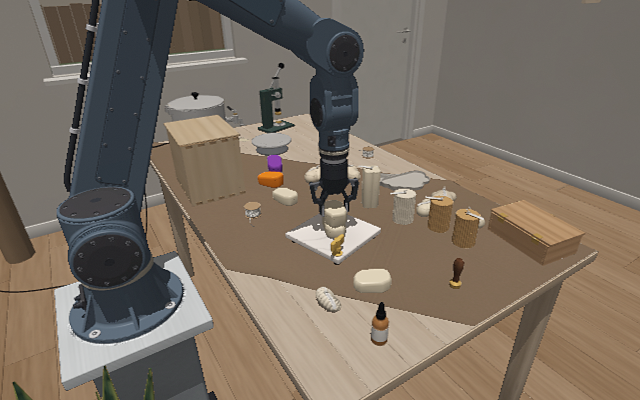

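```bash
python3 -m crank '[[0,0,-0.03,0],[0,0,0,0],[0,0,0,0],[0,0,0,0],[0,0,0,0],[0,0,-0.2,0],[0,0,-0.5,0],[0,0,-0.6,0],[0,0,-0.6,0],[0,0,-0.6,0],[0,0,0,0],[0,0,0,0]]' 1
python3 - <<'E'
from h import *
im,d,c=snap('wrist','w9.png'); slab_tilt(im,d,c); objs(im,d,c,0.05,0.14); plan(0.5486,0.2454,0.36,102)
E
```

```text
time_s: 27.15
ee_pos: [0.5547, -0.0485, 0.3796]
tool_rot: [-0.0, 0.829, 0.56, -0.0]
wrist_force: [0.0, 0.2, 0.2]
grip_width: 0.0855
table slope [-0.001  -0.0015  0.0006] slab [ 0.0004 -0.      0.0315] n 26745 22395 rect ((554.8649291992188, -46.849853515625), (192.64451599121094, 192.80410766601562), 16.52922821044922) tilt rel [0.0014 0.0015] mag 0.0021 az 46.7
[610. 102.] edge ctr [776. -67.] size [65. 45.] long az 68.2 zmid 0.0894 slope 0.309 az -160 zmax 0.0981 5062 2967
[318. 193.]  ctr [555.1 -48.9] size [96. 60.] long az 68.0 zmid 0.1114 slope 0.004 az -104 zmax 0.1129 10102 7005
[303. 300.]  ctr [ 501.2 -145.6] size [54. 18.] long az 31.0 zmid 0.0777 slope 0.311 az -69 zmax 0.0806 1293 639
t 27.20 pos [ 0.5546 -0.0485  0.3791] az 68.1 q6 1.87
 shift units now-axes [ 5.41 -2.31  0.38]
 spin -3.39 units (q6->1.78); shift in post-spin axes [5.78 1.1  0.38]
 spin 14.61 units (q6->4.92); shift in post-spin axes [-5.78 -1.1   0.38]
```

View pics/w9.png

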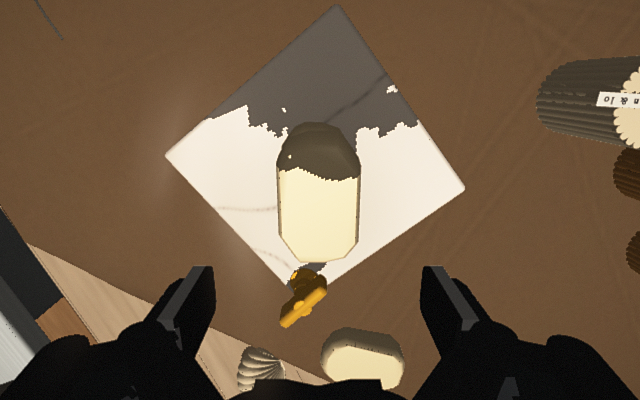

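```bash
python3 -m crank '[[0,0,0,-1],[0,0,0,-1],[0,0,0,-1],[0.5,0.1,0,-0.4],[1,0.2,0,0],[1,0.2,0,0],[1,0.2,0.1,0],[1,0.2,0.1,0],[0.8,0.2,0.1,0],[0.48,0,0.1,0],[0,0,0,0],[0,0,0,0]]'
python3 - <<'E'
from h import *
im,d,c=snap('wrist','w10.png'); objs(im,d,c);  plan(0.5486,0.2454,0.178,102)
E
```

```text
time_s: 28.7
ee_pos: [0.5499, 0.2451, 0.3591]
tool_rot: [-0.0, 0.629, 0.778, -0.001]
wrist_force: [-0.3, -0.1, 0.2]
grip_width: 0.0853
[382.  29.] edge ctr [570.8 366.5] size [69. 45.] long az 8.5 zmid 0.0424 slope 0.130 az -55 zmax 0.0460 4909 3189
[545. 123.]  ctr [730.5 325. ] size [99. 94.] long az 45.9 zmid 0.0361 slope 0.079 az -85 zmax 0.0516 11321 6197
[316. 174.]  ctr [547.7 245.3] size [ 56. 100.] long az 100.7 zmid 0.0331 slope 0.093 az -79 zmax 0.0378 6523 4746
[615. 215.] edge ctr [817.4 270.6] size [ 43. 116.] long az 109.0 zmid 0.0307 slope 0.556 az 1 zmax 0.0402 5047 2610
[158. 179.]  ctr [409.1 213.3] size [63. 52.] long az 21.6 zmid 0.0357 slope 0.002 az 180 zmax 0.0373 3247 2405
[623. 343.] edge ctr [906.9 139.4] size [69. 87.] long az 146.2 zmid 0.0265 slope 0.285 az -126 zmax 0.0489 2829 1568
[277. 364.] edge ctr [550.7  27.9] size [164.  56.] long az 16.4 zmid 0.0317 slope 0.014 az -69 zmax 0.0332 6029 3829
t 28.75 pos [0.5501 0.2448 0.3595] az 102.0 q6 1.78
 shift units now-axes [ 0.02 -0.02  3.63]
 spin 0.00 units (q6->1.78); shift in post-spin axes [ 0.02 -0.03  3.63]
 spin -18.00 units (q6->-1.36); shift in post-spin axes [-0.02  0.03  3.63]
```

View pics/w10.png

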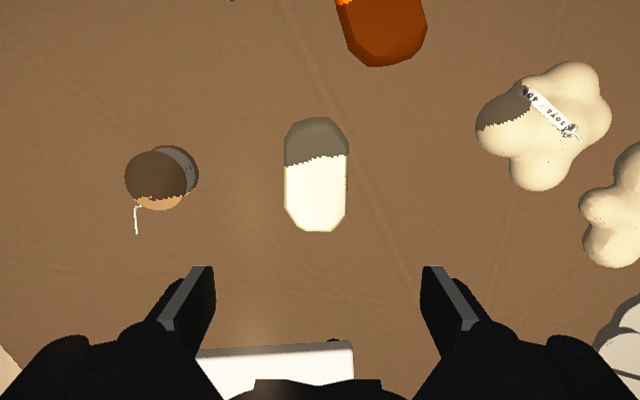

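```bash
python3 -m crank '[[0.02,-0.04,0.3,0.1],[0,0,0.6,0],[0,0,0.6,0],[0,0,0.7,0],[0,0,0.7,0],[0,0,0.5,0],[0,0,0.23,0],[0,0,0,0]]' 1
python3 -m crank '[[0,0,0,0],[0,0,0,0],[0,0,0,0],[0,0,0,0],[0,0,0,0],[0,0,0,0]]' -1 40
python3 -m crank '[[0,0,-0.3,0],[0,0,-0.7,0],[0,0,-0.8,0],[0,0,-0.8,0],[0,0,-0.5,0],[0,0,-0.2,0],[0,0,0,0]]' - 50
python3 - <<'E'
from h import *
plan(0.555,-0.0488,0.30,68)
E
```

```text
time_s: 29.75
ee_pos: [0.5476, 0.2456, 0.1776]
tool_rot: [-0.0, 0.636, 0.772, -0.001]
wrist_force: [0.7, -0.0, 0.6]
grip_width: 0.0853
time_s: 30.5
ee_pos: [0.5482, 0.2462, 0.1795]
tool_rot: [0.0, 0.636, 0.772, 0.001]
wrist_force: [-0.8, -0.1, 6.3]
grip_width: 0.0547
time_s: 31.38
ee_pos: [0.5478, 0.2461, 0.3437]
tool_rot: [0.0, 0.636, 0.772, 0.0]
wrist_force: [-0.5, 0.2, -2.0]
grip_width: 0.0549
t 31.38 pos [0.5478 0.2461 0.3437] az 101.1 q6 1.80
 shift units now-axes [-5.82 -0.99  0.87]
 spin 3.31 units (q6->1.87); shift in post-spin axes [-5.41  2.34  0.87]
 spin -14.69 units (q6->-1.27); shift in post-spin axes [ 5.41 -2.34  0.87]
```

```bash
python3 -m crank '[[-0.4,-0.1,0,0],[-0.8,-0.1,0,0],[-0.9,-0.15,0,0],[-0.9,-0.15,0,0],[-0.9,-0.15,0,0],[-0.9,-0.15,0,0],[-0.7,-0.15,0,0],[-0.32,-0.04,0.1,1],[0,0,0.2,1],[0,0,0.3,1],[0,0,0.2,0.3],[0,0,0,0],[0,0,0,0]]'
python3 - <<'E'
from h import *
plan(0.555,-0.0488,0.291,68); print(monitor.observe()['grip_width'])
E
```

```text
time_s: 33.0
ee_pos: [0.5548, -0.0494, 0.303]
tool_rot: [-0.0, 0.828, 0.56, -0.0]
wrist_force: [-0.0, -0.1, -1.6]
grip_width: 0.0547
t 33.00 pos [ 0.5548 -0.0494  0.303 ] az 68.1 q6 1.86
 shift units now-axes [ 0.01 -0.    0.24]
 spin 0.01 units (q6->1.87); shift in post-spin axes [ 0.01 -0.    0.24]
 spin -17.99 units (q6->-1.27); shift in post-spin axes [-0.01  0.    0.24]
0.05470757220295086
```

```bash
python3 -m crank '[[0.01,0,0.1,0],[0,0,0.08,0],[0,0,0,0]]' - 25; python3 -m crank '[[0,0,0.05,0],[0,0,0,0]]'
```

```text
time_s: 33.38
ee_pos: [0.5552, -0.0485, 0.2939]
tool_rot: [-0.0, 0.829, 0.56, -0.0]
wrist_force: [0.5, -0.6, -3.0]
grip_width: 0.0549
time_s: 33.62
ee_pos: [0.5554, -0.0485, 0.2917]
tool_rot: [-0.0, 0.829, 0.56, 0.0]
wrist_force: [-0.4, -0.4, -1.4]
grip_width: 0.0549
```

```bash
python3 -m crank '[[0,0,0.03,0],[0,0,0,0]]'
```

```text
time_s: 33.88
ee_pos: [0.5552, -0.0485, 0.2915]
tool_rot: [0.0, 0.829, 0.56, 0.001]
wrist_force: [-4.0, -0.0, 11.5]
grip_width: 0.0545
```

Contact; release and look.

```bash
python3 -m crank '[[0,0,0,0],[0,0,0,0],[0,0,0,0],[0,0,0,0],[0,0,-0.2,0],[0,0,-0.5,0],[0,0,-0.6,0],[0,0,-0.6,0],[0,0,-0.4,0],[0,0,0,0],[0,0,0,0]]' 1
python3 - <<'E'
from h import *
im,d,c=snap('wrist','w11.png'); slab_tilt(im,d,c); objs(im,d,c,0.06,0.17); plan(0.5198,-0.2715,0.36,-34)
E
```

```text
time_s: 35.25
ee_pos: [0.5551, -0.0485, 0.4046]
tool_rot: [-0.0, 0.829, 0.56, -0.0]
wrist_force: [-0.3, 0.6, -0.1]
grip_width: 0.0852
table slope [-0.0008 -0.0013  0.0006] slab [0.0007 0.     0.0315] n 14345 11761 rect ((592.9121704101562, -35.49432373046875), (113.00492095947266, 192.12442016601562), 16.439374923706055) tilt rel [0.0015 0.0014] mag 0.0020 az 43.2
[604. 101.] edge ctr [780.7 -74. ] size [66. 52.] long az 83.5 zmid 0.0941 slope 0.008 az -26 zmax 0.1006 5932 2454
[317. 203.]  ctr [537.6 -86.1] size [182.  60.] long az 65.7 zmid 0.1457 slope 0.093 az -112 zmax 0.1497 11415 7584
t 35.30 pos [ 0.5551 -0.0485  0.4043] az 68.1 q6 1.87
 shift units now-axes [-4.4   1.01  0.89]
 spin 10.21 units (q6->3.25); shift in post-spin axes [1.91 4.09 0.89]
 spin -7.79 units (q6->0.11); shift in post-spin axes [-1.91 -4.09  0.89]
```

View pics/w11.png

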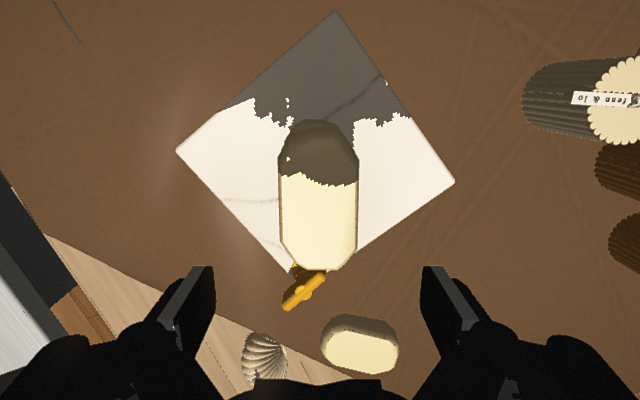

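```bash
python3 -m crank '[[0,0,0,-1],[0,0,0,-1],[0,0,0,-1],[0,0,0,-1],[0,0,0,-1],[0,0,0,-1],[0,0,0,-1],[-0.2,-0.4,0,-0.8],[-0.4,-0.8,0.2,0],[-0.4,-0.8,0.2,0],[-0.4,-0.9,0.2,0],[-0.4,-0.8,0.2,0],[-0.11,-0.39,0.1,0],[0,0,0,0],[0,0,0,0]]'
python3 - <<'E'
from h import *
im,d,c=snap('wrist','w12.png'); objs(im,d,c);  plan(0.5198,-0.2715,0.178,146)
E
```

```text
time_s: 37.17
ee_pos: [0.5175, -0.27, 0.3602]
tool_rot: [-0.0, 0.292, 0.957, 0.0]
wrist_force: [-0.4, -0.1, 0.3]
grip_width: 0.0853
[523.  98.] edge ctr [556.6 -69.8] size [208. 156.] long az 16.6 zmid 0.0312 slope 0.000 az 125 zmax 0.0854 31185 19751
[243.  46.]  ctr [ 393.7 -261.2] size [76. 44.] long az 87.2 zmid 0.0273 slope 0.518 az -180 zmax 0.0404 4521 2866
[316. 178.]  ctr [ 518.7 -272.7] size [58. 93.] long az 146.5 zmid 0.0331 slope 0.091 az -35 zmax 0.0374 6106 4371
[113. 187.]  ctr [ 425.4 -411.4] size [29. 36.] long az 172.1 zmid 0.0618 slope 2.109 az -96 zmax 0.0881 2728 1437
[624. 320.] edge ctr [ 830.7 -104.1] size [ 40. 147.] long az 157.6 zmid 0.0318 slope 0.598 az -108 zmax 0.0620 3351 1854
[319. 367.]  ctr [ 690.5 -384. ] size [25. 21.] long az 54.7 zmid 0.0348 slope 3.934 az 149 zmax 0.0571 617 283
t 37.23 pos [ 0.5176 -0.2699  0.3604] az 146.1 q6 0.11
 shift units now-axes [-0.05 -0.    3.65]
 spin 0.01 units (q6->0.11); shift in post-spin axes [-0.05 -0.    3.65]
 spin -17.99 units (q6->-3.03); shift in post-spin axes [0.05 0.   3.65]
```

View pics/w12.png

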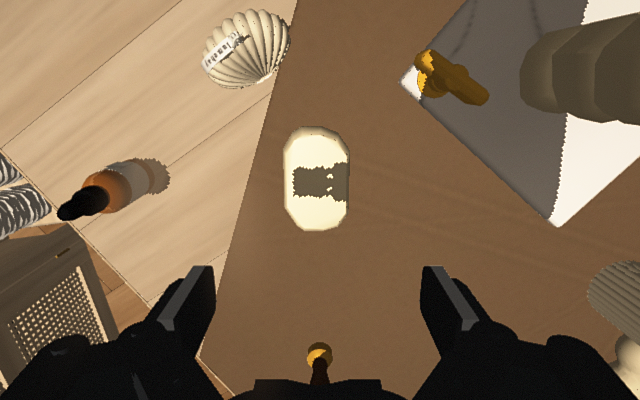

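```bash
python3 -m crank '[[-0.05,-0.02,0.3,0],[0,0,0.6,0],[0,0,0.6,0],[0,0,0.7,0],[0,0,0.7,0],[0,0,0.5,0],[0,0,0.24,0],[0,0,0,0]]' 1
python3 -m crank '[[0,0,0,0],[0,0,0,0],[0,0,0,0],[0,0,0,0],[0,0,0,0],[0,0,0,0]]' -1 40
python3 -m crank '[[0,0,-0.3,0],[0,0,-0.7,0],[0,0,-0.9,0],[0,0,-0.9,0],[0,0,-0.8,0],[0,0,-0.4,0],[0,0,0,0]]' - 50
python3 - <<'E'
from h import *
plan(0.555,-0.0488,0.35,-112)
E
```

```text
time_s: 38.22
ee_pos: [0.5188, -0.2726, 0.1774]
tool_rot: [-0.001, 0.291, 0.957, 0.0]
wrist_force: [-0.7, 0.5, -0.3]
grip_width: 0.0856
time_s: 38.98
ee_pos: [0.5193, -0.2733, 0.1795]
tool_rot: [0.001, 0.292, 0.956, -0.0]
wrist_force: [-0.2, 1.5, 6.5]
grip_width: 0.0574
time_s: 39.85
ee_pos: [0.5189, -0.2732, 0.3805]
tool_rot: [0.002, 0.292, 0.956, -0.0]
wrist_force: [-0.5, -0.5, -2.8]
grip_width: 0.0571
t 39.85 pos [ 0.5189 -0.2732  0.3805] az 146.1 q6 0.11
 shift units now-axes [1.91 4.13 0.6 ]
 spin -10.19 units (q6->-1.27); shift in post-spin axes [-4.43  1.01  0.61]
 spin 7.81 units (q6->1.87); shift in post-spin axes [ 4.43 -1.01  0.61]
```

```bash
python3 -m crank '[[0,0,0,-1],[0,0,0,-1],[0,0,0,-1],[0,0,0,-1],[0,0,0,-1],[0,0,0,-1],[0,0,0,-1],[0,0,0,-1],[0,0,0,-1],[0,0,0,-1],[-0.4,0.1,0,-0.2],[-0.8,0.2,0,0],[-0.9,0.2,0,0],[-0.9,0.2,0,0],[-0.8,0.2,0.1,0],[-0.5,0.1,0.3,0],[-0.13,0.01,0.3,0],[0,0,0.2,0],[0,0,0,0],[0,0,0,0]]'
python3 - <<'E'
from h import *
plan(0.555,-0.0488,0.331,-112); print(monitor.observe()['grip_width'])
E
```

```text
time_s: 42.35
ee_pos: [0.5555, -0.0497, 0.3335]
tool_rot: [0.0, -0.559, 0.829, -0.0]
wrist_force: [0.6, -1.2, -1.9]
grip_width: 0.0566
t 42.35 pos [ 0.5555 -0.0497  0.3335] az -112.0 q6 -1.28
 shift units now-axes [-0.01  0.02  0.05]
 spin -0.00 units (q6->-1.27); shift in post-spin axes [-0.01  0.02  0.05]
 spin 18.00 units (q6->1.87); shift in post-spin axes [ 0.01 -0.02  0.05]
0.05657196996978518
```

```bash
python3 -m crank '[[-0.01,0.02,0.05,0],[0,0,0,0]]' - 20; python3 -m crank '[[0,0,0.06,0],[0,0,0,0]]';  python3 -m crank '[[0,0,0.04,0],[0,0,0,0]]'
```

```text
time_s: 42.6
ee_pos: [0.5546, -0.0483, 0.3308]
tool_rot: [0.0, -0.559, 0.829, 0.0]
wrist_force: [0.6, -0.4, -2.0]
grip_width: 0.0566
time_s: 42.85
ee_pos: [0.5549, -0.0482, 0.3285]
tool_rot: [0.0, -0.56, 0.829, -0.001]
wrist_force: [-1.7, 0.5, 5.4]
grip_width: 0.0569
time_s: 43.1
ee_pos: [0.555, -0.048, 0.327]
tool_rot: [0.001, -0.56, 0.829, -0.001]
wrist_force: [-1.5, 1.8, 9.0]
grip_width: 0.0566
```

```bash
python3 -m crank '[[0,0,0.03,0],[0,0,0,0]]'
python3 -m crank '[[0,0,0,0],[0,0,0,0],[0,0,0,0],[0,0,0,0],[0,0,-0.2,0],[0,0,-0.5,0],[0,0,-0.6,0],[0,0,-0.6,0],[0,0,-0.2,0],[0,0,0,0],[0,0,0,0]]' 1
python3 - <<'E'
from h import *
im,d,c=snap('wrist','w13.png'); slab_tilt(im,d,c); objs(im,d,c,0.12,0.21); plan(0.394,-0.261,0.36,0)
objs(im,d,c)
snap('scene','s3.png')
E
```

```text
time_s: 43.35
ee_pos: [0.555, -0.0479, 0.3259]
tool_rot: [0.001, -0.56, 0.829, -0.001]
wrist_force: [-1.7, 2.5, 12.2]
grip_width: 0.0569
time_s: 44.72
ee_pos: [0.5545, -0.0481, 0.4281]
tool_rot: [-0.001, -0.56, 0.829, 0.001]
wrist_force: [0.1, 0.2, -0.2]
grip_width: 0.0855
table slope [-0.0009 -0.0014  0.0004] slab [0.0006 0.0004 0.0313] n 16866 13746 rect ((553.8228149414062, -48.630126953125), (192.09616088867188, 192.2689208984375), 16.51030921936035) tilt rel [0.0015 0.0018] mag 0.0023 az 49.4
[316. 197.]  ctr [553.5 -52.2] size [95. 58.] long az 67.9 zmid 0.1793 slope 0.002 az 19 zmax 0.1807 11113 7769
t 44.77 pos [ 0.5545 -0.048   0.428 ] az -111.9 q6 -1.27
 shift units now-axes [5.15 1.39 1.37]
 spin -11.19 units (q6->-3.73); shift in post-spin axes [-3.21  4.26  1.36]
 spin 6.81 units (q6->-0.59); shift in post-spin axes [ 3.21 -4.26  1.36]
[318. 132.]  ctr [551.1 -49.1] size [208. 199.] long az 16.5 zmid 0.0313 slope 0.000 az 4 zmax 0.0793 24503 18132
[ 17. 206.] edge ctr [ 896.7 -101. ] size [226.  51.] long az 53.7 zmid 0.0340 slope 0.245 az 157 zmax 0.0708 5457 2227
[106. 215.]  ctr [781.2 -81. ] size [31. 65.] long az 103.1 zmid 0.0603 slope 0.813 az -151 zmax 0.0891 2835 2185
[507. 311.]  ctr [407.3 210.7] size [37. 53.] long az 117.4 zmid 0.0350 slope 0.012 az 82 zmax 0.0367 1222 715
[ 38. 342.] edge ctr [948.4  29.3] size [174.  71.] long az 5.7 zmid 0.0410 slope 0.004 az -70 zmax 0.0490 3153 1949
```

View pics/w13.png

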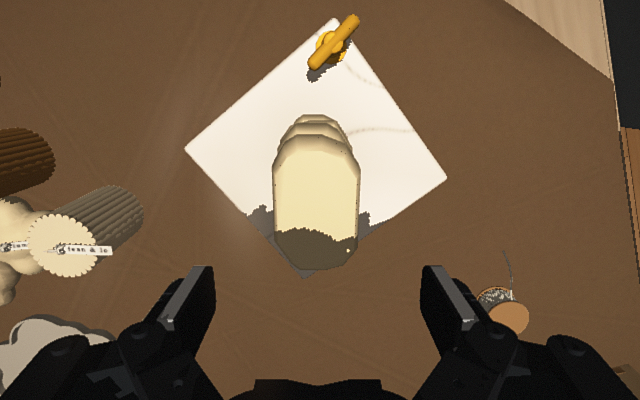

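View pics/s3.png

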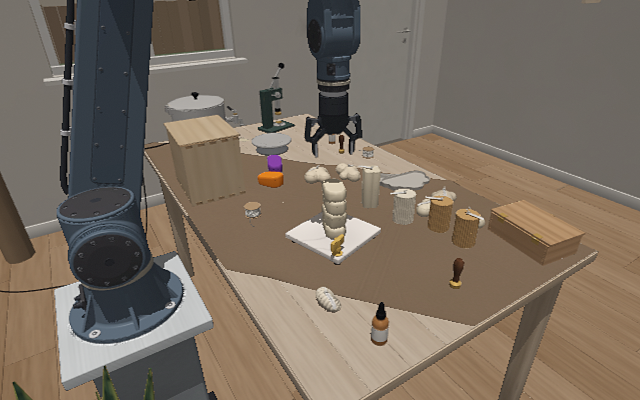

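```bash
python3 -m crank '[[0.5,0.1,0,1],[0,0,0,1],[0,0,0,1],[0,0,0,1],[0,0,0,1],[0,0,0,1],[0,0,0,1],[0,0,0,1],[0,0,0,1],[0,0,0,1],[0,0,0,1],[0,0,0,1],[0,0,0,1],[0,0,0,1],[0,0,0,1],[0,0,0,1],[0,0,0,0.1],[0,0,0,0]]' 1
python3 - <<'E'
from h import *
plan(0.394,-0.261,0.34,87)
E
```

```text
time_s: 47.08
ee_pos: [0.5407, -0.0694, 0.4288]
tool_rot: [-0.0, 0.724, 0.69, -0.0]
wrist_force: [0.4, 0.1, 0.4]
grip_width: 0.0852
t 47.08 pos [ 0.5407 -0.0694  0.4288] az 87.3 q6 1.49
 shift units now-axes [-3.97 -2.75  1.78]
 spin 0.03 units (q6->1.04); shift in post-spin axes [-3.98 -2.73  1.78]
 spin -17.97 units (q6->-2.10); shift in post-spin axes [3.98 2.73 1.78]
```

```bash
python3 -m crank '[[-0.4,-0.3,0,0],[-0.8,-0.5,0,0],[-0.8,-0.6,0,0],[-0.8,-0.6,0.4,0],[-0.7,-0.5,0.6,0],[-0.37,-0.25,0.5,0],[-0.1,0,0.28,0],[0,0,0,0],[0,0,0,0]]'
python3 - <<'E'
from h import *
im,d,c=snap('wrist','w14.png'); objs(im,d,c);objs(im,d,c,0.006,0.05); plan(0.394,-0.261,0.178,87)
E
```

```text
time_s: 48.2
ee_pos: [0.3941, -0.2603, 0.3409]
tool_rot: [0.0, 0.724, 0.689, 0.0]
wrist_force: [-1.1, 0.3, 0.2]
grip_width: 0.0855
[487.  21.] edge ctr [ 537.7 -152.9] size [ 42. 131.] long az 176.1 zmid 0.0462 slope 0.296 az 172 zmax 0.0802 6185 6108
[318. 179.]  ctr [ 393.4 -260.6] size [75. 43.] long az 86.7 zmid 0.0275 slope 0.442 az -177 zmax 0.0400 3553 2368
[360. 347.]  ctr [ 424.9 -410.7] size [35. 27.] long az 7.8 zmid 0.0560 slope 1.579 az -80 zmax 0.0812 2218 1250
[493.  22.] edge ctr [ 537.7 -152.9] size [ 42. 131.] long az 176.1 zmid 0.0309 slope 0.017 az 89 zmax 0.0356 4064 2263
[319. 178.]  ctr [ 395.1 -260.2] size [76. 47.] long az 88.6 zmid 0.0269 slope 0.483 az -177 zmax 0.0397 3811 2457
[356. 328.]  ctr [ 424.7 -405.1] size [35. 16.] long az 4.4 zmid 0.0338 slope 0.113 az -110 zmax 0.0493 1067 839
t 48.25 pos [ 0.3941 -0.2602  0.341 ] az 87.2 q6 1.04
 shift units now-axes [-0.01 -0.    3.26]
 spin 0.02 units (q6->1.04); shift in post-spin axes [-0.02 -0.    3.26]
 spin -17.98 units (q6->-2.10); shift in post-spin axes [0.02 0.   3.26]
```

View pics/w14.png

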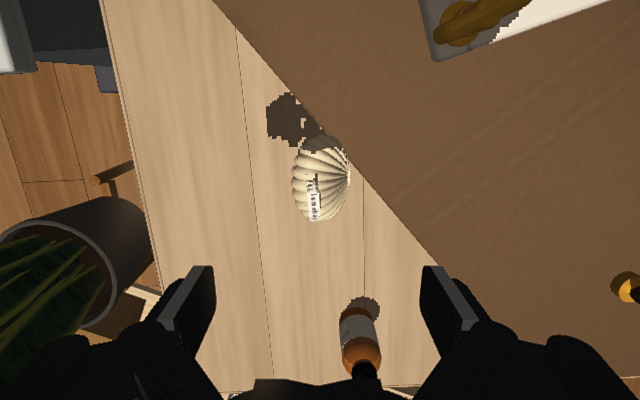

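```bash
python3 -m crank '[[0,0.02,0.3,0],[0,0,0.6,0],[0,0,0.7,0],[0,0,0.7,0],[0,0,0.5,0],[0,0,0.3,0],[0,0,0.2,0],[0,0,0,0]]' 1
python3 -m crank '[[0,0,0,0],[0,0,0,0],[0,0,0,0],[0,0,0,0],[0,0,0,0],[0,0,0,0],[0,0,0,0]]' -1 35
python3 - <<'E'
from h import *
plan();snap('wrist','w15.png')
E
```

```text
time_s: 49.25
ee_pos: [0.3946, -0.2604, 0.1751]
tool_rot: [-0.0, 0.725, 0.689, 0.0]
wrist_force: [0.0, -0.5, 0.7]
grip_width: 0.0854
time_s: 50.12
ee_pos: [0.3946, -0.2608, 0.1765]
tool_rot: [0.001, 0.725, 0.689, 0.0]
wrist_force: [-2.7, 2.1, 12.7]
grip_width: 0.0455
t 50.12 pos [ 0.3946 -0.2608  0.1765] az 87.1 q6 1.04
 shift units now-axes [0. 0. 0.]
```

View pics/w15.png

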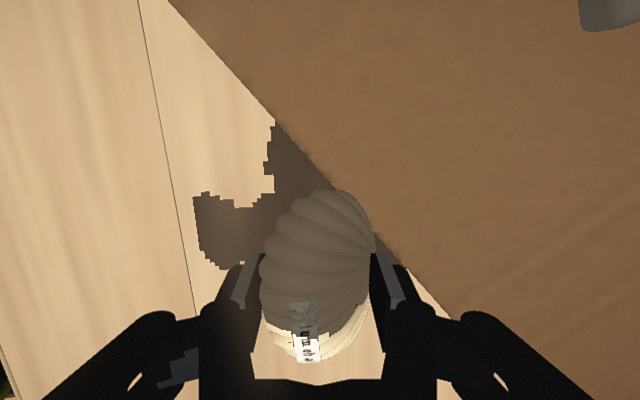

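```bash
python3 -m crank '[[0,0,-0.2,0],[0,0,-0.4,0],[0,0,-0.4,0],[0,0,-0.2,0],[0,0,0,0],[0,0,0,0]]' - 50
python3 - <<'E'
from h import *
plan();snap('wrist','w16.png');im,d,c=snap('scene','s4.png'); cv2.imwrite('pics/s4c.png',cv2.resize(im[200:340,260:420],None,fx=4,fy=4))
E
```

```text
time_s: 50.92
ee_pos: [0.3941, -0.2605, 0.2346]
tool_rot: [-0.0, 0.725, 0.689, -0.0]
wrist_force: [-0.2, 1.0, -0.1]
grip_width: 0.0359
t 50.92 pos [ 0.3941 -0.2605  0.2346] az 87.1 q6 1.04
 shift units now-axes [0. 0. 0.]
```

View pics/w16.png

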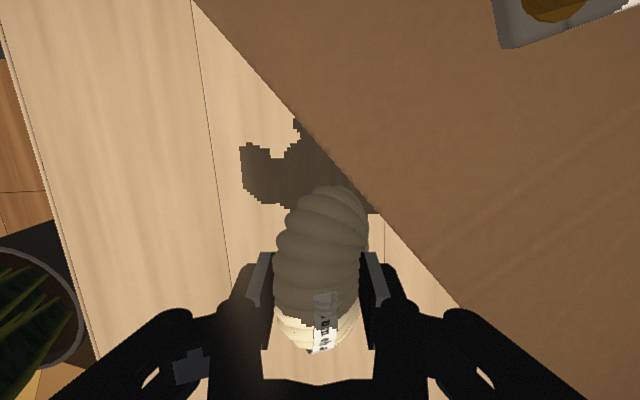

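View pics/s4c.png

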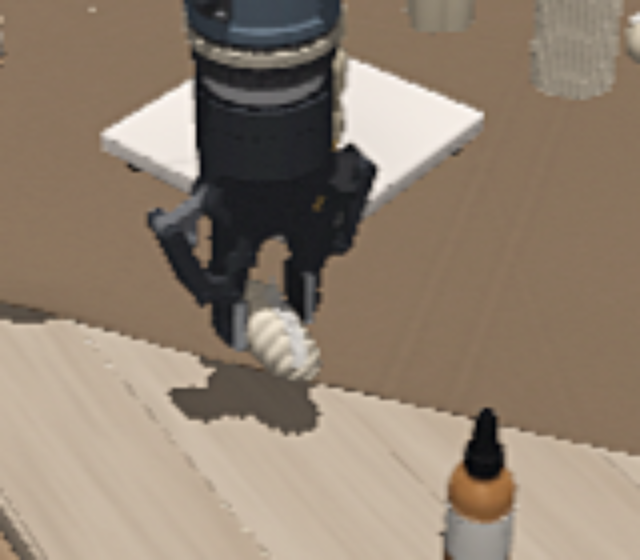

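```bash
python3 -m crank '[[0,0,0.3,0],[0,0,0.4,0],[0,0,0.2,0],[0,0,0,0]]' - 20;python3 -m crank '[[0,0,0.1,0],[0,0,0,0]]'
python3 -m crank '[[0,0,0.1,0],[0,0,0,0]]'
```

```text
time_s: 51.52
ee_pos: [0.3938, -0.2604, 0.19]
tool_rot: [-0.001, 0.725, 0.689, -0.0]
wrist_force: [-3.4, 1.4, 5.8]
grip_width: 0.0366
time_s: 51.78
ee_pos: [0.3933, -0.2603, 0.1886]
tool_rot: [0.0, 0.725, 0.689, -0.0]
wrist_force: [-19.7, 9.0, 61.3]
grip_width: 0.0365
time_s: 52.02
ee_pos: [0.394, -0.2605, 0.1852]
tool_rot: [0.002, 0.725, 0.689, 0.001]
wrist_force: [-22.0, 13.2, 80.4]
grip_width: 0.036
```

```bash
python3 -m crank '[[0,0,-0.2,0],[0,0,0,0]]'
python3 - <<'E'
from h import *
plan();snap('wrist','w17.png');im,d,c=snap('scene','s5.png'); cv2.imwrite('pics/s5c.png',cv2.resize(im[200:340,260:420],None,fx=4,fy=4))
E
```

```text
time_s: 52.28
ee_pos: [0.3946, -0.2608, 0.1911]
tool_rot: [0.001, 0.725, 0.689, 0.0]
wrist_force: [0.3, -0.5, -0.5]
grip_width: 0.0362
t 52.27 pos [ 0.3946 -0.2608  0.1911] az 87.1 q6 1.04
 shift units now-axes [0. 0. 0.]
```

View pics/s5c.png

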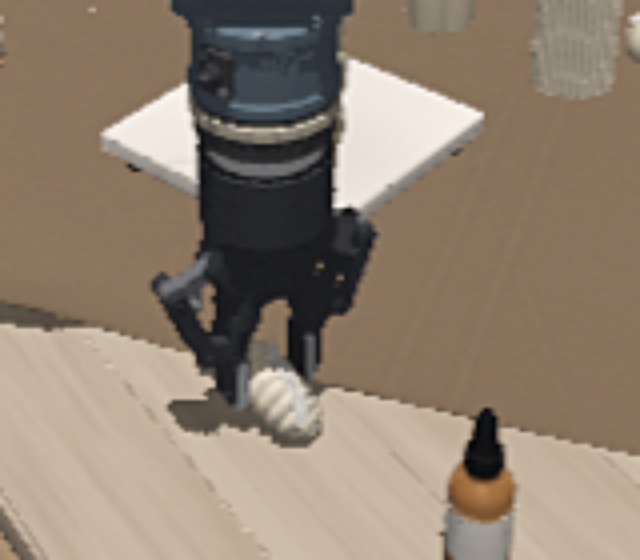

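```bash
python3 -m crank '[[0,0,0,0],[0,0,0,0],[0,0,0,0],[0,0,0,0],[0,0,0,0]]' 1
python3 -m crank '[[0,0,-0.4,0],[0,0,-0.8,0],[0,0,-0.8,0],[0,0,-0.8,0],[0,0,-0.4,0],[0,0,0,0],[0,0,0,0]]' 1
python3 - <<'E'
from h import *
plan();im,d,c=snap('wrist','w18.png');objs(im,d,c,0.006);im,d,c=snap('scene','s6.png'); cv2.imwrite('pics/s6c.png',cv2.resize(im[230:340,260:420],None,fx=4,fy=4))
E
```

```text
time_s: 53.0
ee_pos: [0.3943, -0.2607, 0.1902]
tool_rot: [-0.0, 0.725, 0.689, 0.0]
wrist_force: [0.1, -0.7, 0.4]
grip_width: 0.0856
time_s: 53.88
ee_pos: [0.394, -0.2605, 0.3493]
tool_rot: [-0.001, 0.725, 0.689, -0.0]
wrist_force: [0.1, -0.2, -0.5]
grip_width: 0.0857
t 53.88 pos [ 0.394  -0.2605  0.3493] az 87.1 q6 1.04
 shift units now-axes [0. 0. 0.]
[484.  21.] edge ctr [ 539.6 -152.3] size [ 43. 135.] long az 176.1 zmid 0.0458 slope 0.273 az -167 zmax 0.0802 6253 6182
[318. 175.]  ctr [ 393.  -259.6] size [75. 46.] long az 83.6 zmid 0.0269 slope 0.495 az -178 zmax 0.0404 3611 2328
[626. 284.] edge ctr [ 688.2 -383.9] size [28. 21.] long az 76.5 zmid 0.0134 slope 0.254 az -40 zmax 0.0331 727 243
[360. 341.]  ctr [ 425.1 -411.2] size [35. 29.] long az 6.5 zmid 0.0606 slope 2.634 az -83 zmax 0.0878 2353 1418
```

View pics/s6c.png

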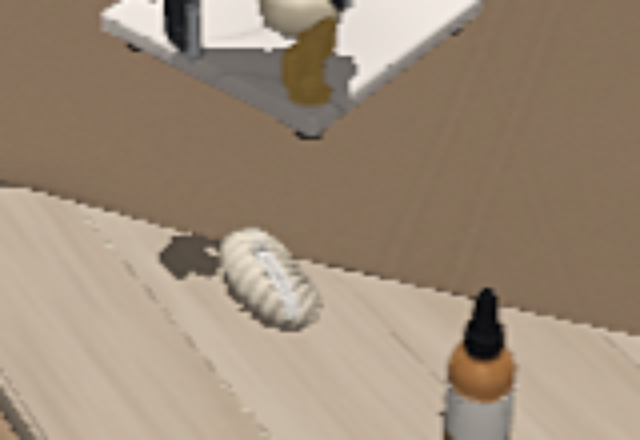

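View pics/w18.png

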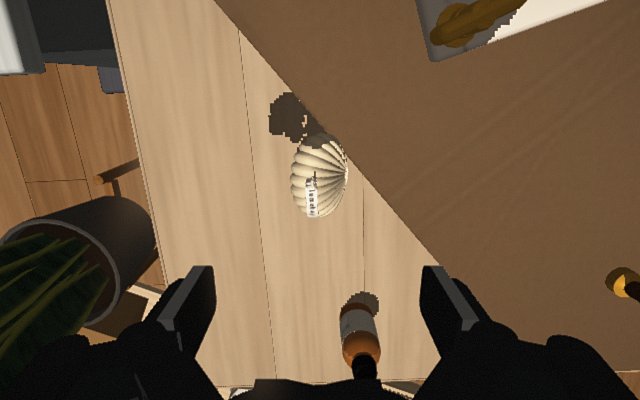

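```bash
python3 - <<'E'
from h import *
im,d,c=snap('wrist'); P=pts(d,c)
m=(np.abs(P[...,0]-.393)<.04)&(np.abs(P[...,1]+.26)<.05)&(d>0)&(P[...,2]>0.004)
Q=P[m]; print(c['xyz'])
for y0 in (-.29,-.275,-.26,-.245,-.23):
    s=[]
    for x0 in np.arange(.363,.43,.005):
        k=(np.abs(Q[:,0]-x0)<.0025)&(np.abs(Q[:,1]-y0)<.004)
        s.append('%2.0f'%(1000*np.median(Q[k,2])) if k.sum()>2 else ' -')
    print(y0,s)
print(Q[:,:2].min(0),Q[:,:2].max(0))
E
```

```text
[ 0.39787077 -0.18083047  0.31780616]
-0.29 [' -', ' -', ' -', '23', '26', '26', '24', '22', '17', '14', ' -', ' -', ' -', ' -']
-0.275 [' -', ' -', '24', '29', '32', '33', '30', '27', '23', '18', '10', ' 6', ' -', ' -']
-0.26 [' -', '22', '29', '32', '34', '39', '33', '29', '24', '18', '10', ' 5', ' -', ' -']
-0.245 ['254', '257', '258', '253', '253', '33', '32', '29', '26', '21', '16', '258', '255', '254']
-0.23 [' -', ' -', ' -', '17', '22', '24', '24', '23', '21', '16', ' 9', ' -', ' -', ' -']
[ 0.35300097 -0.29651562] [ 0.43299645 -0.2124384 ]
```

```bash
python3 -m crank '[[0,0,0,-1],[0,0,0,-1],[0,0,0,-1],[0,0,0,-1],[0,0,0,-1],[0,0,0,-1],[0,0,0,-1],[0,0,0,-1],[0,0,0,-0.9],[0,0,0,0]]' 1
python3 - <<'E'
from h import *
plan(0.471,-0.260,0.32,176)
E
```

```text
time_s: 55.28
ee_pos: [0.3942, -0.2606, 0.3495]
tool_rot: [-0.001, 0.035, 0.999, 0.0]
wrist_force: [0.2, 0.5, 0.5]
grip_width: 0.0851
t 55.27 pos [ 0.3942 -0.2606  0.3495] az 176.0 q6 -0.51
 shift units now-axes [-1.53  0.12  0.59]
 spin 0.00 units (q6->-0.43); shift in post-spin axes [-1.53  0.12  0.59]
 spin -18.00 units (q6->-3.58); shift in post-spin axes [ 1.53 -0.12  0.59]
```

```bash
python3 -m crank '[[-0.5,0,0.2,0],[-0.5,0.05,0.2,0],[-0.5,0.05,0.2,0],[0,0,0,0],[0,0,0,0]]' 1
python3 - <<'E'
from h import *
im,d,c=snap('wrist','w19.png'); P=pts(d,c); print(c['xyz']); plan()
m=((np.abs(P[...,0]-.393)<.045)&(np.abs(P[...,1]+.26)<.055)&(d>0)&(P[...,2]>0.004)&(P[...,2]<.045)).astype(np.uint8)
m=cv2.morphologyEx(m,cv2.MORPH_OPEN,np.ones((3,3),np.uint8))
cn=max(cv2.findContours(m,0,1)[0],key=cv2.contourArea)[:,0,:]
print('px',cn.min(0),cn.max(0))
S=np.array([ray(c,u,v,0.012)[:2] for u,v in cn])*1000
r=cv2.minAreaRect(S.astype(np.float32)); print('silh z=12',r)
Q=P[m>0]*1000
for x0 in range(360,430,5):
    print(x0,['%2.0f'%np.median(Q[k,2]) if (k:=(np.abs(Q[:,0]-x0)<2.5)&(np.abs(Q[:,1]-y0)<2.5)).sum()>2 else ' -' for y0 in range(-305,-215,5)])
cv2.imwrite('pics/w19c.png',cv2.resize(im[30:180,240:400],None,fx=4,fy=4))
E
```

```text
time_s: 55.9
ee_pos: [0.469, -0.2607, 0.3199]
tool_rot: [-0.001, 0.035, 0.999, 0.0]
wrist_force: [-0.4, -0.5, -0.4]
grip_width: 0.0856
[ 0.38922492 -0.25514066  0.28866019]
t 55.95 pos [ 0.4689 -0.2608  0.3202] az 176.0 q6 -0.44
 shift units now-axes [0. 0. 0.]
px [260  54] [362 121]
silh z=12 ((392.6952209472656, -260.2659912109375), (76.1636962890625, 47.19092559814453), 84.599853515625)
360 [' -', ' -', ' -', ' -', ' -', ' -', ' -', ' -', ' -', ' -', ' -', ' -', ' -', ' -', ' -', ' -', ' -', ' -']
365 [' -', ' -', ' -', ' -', ' -', ' -', ' -', ' -', ' -', ' -', ' -', ' -', ' -', ' -', ' -', ' -', ' -', ' -']
370 [' -', ' -', ' -', ' -', ' -', '22', '20', '25', '24', '26', '24', '23', '22', ' -', ' -', ' -', ' -', ' -']
375 [' -', ' -', ' -', '19', '19', '27', '27', '29', '29', '30', '29', '29', '26', '23', '23', ' -', ' -', ' -']
380 [' -', ' -', '15', '23', '25', '29', '30', '32', '32', '33', '32', '32', '29', '28', '24', '20', ' -', ' -']
385 [' -', ' -', '22', '26', '29', '31', '33', '34', '34', '38', '33', '33', '31', '31', '26', '24', '15', ' -']
390 [' -', '14', '22', '26', 
[... 174 characters left out ...]
28', '23', '20', ' -']
400 [' -', ' -', '16', '21', '23', '24', '26', '26', '26', '27', '27', '27', '28', '26', '25', '23', '16', ' -']
405 [' -', ' -', '13', '15', '19', '21', '21', '20', '21', '22', '23', '23', '23', '24', '22', '18', '15', ' -']
410 [' -', ' -', ' -', '10', '12', '14', '15', '14', '15', '15', '16', '17', '18', '18', '16', '15', ' 7', ' -']
415 [' -', ' -', ' -', ' -', ' -', ' 7', ' 8', ' 7', ' 8', ' 8', ' 9', '10', '11', '12', '12', ' 8', ' -', ' -']
420 [' -', ' -', ' -', ' -', ' -', ' -', ' -', ' -', ' -', ' -', ' -', ' -', ' 6', ' -', ' -', ' -', ' -', ' -']
425 [' -', ' -', ' -', ' -', ' -', ' -', ' -', ' -', ' -', ' -', ' -', ' -', ' -', ' -', ' -', ' -', ' -', ' -']
```

View pics/w19c.png

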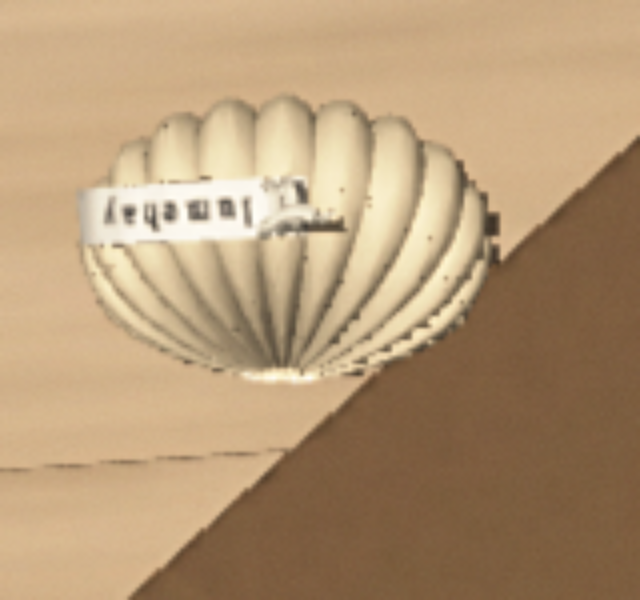

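```bash
python3 - <<'E'
from h import *
c=cams.get_calibration('wrist')
for z in (0.008,0.012): print(ray(c,261,92,z).round(4),ray(c,362.3,90,z).round(4))
plan(0.391,-0.2603,0.21,174.6)
E
```

```text
[ 0.3929 -0.2986  0.008 ] [ 0.3968 -0.2221  0.008 ]
[ 0.3928 -0.298   0.012 ] [ 0.3967 -0.2226  0.012 ]
t 55.95 pos [ 0.4689 -0.2608  0.3202] az 176.0 q6 -0.44
 shift units now-axes [ 1.55 -0.1   2.2 ]
 spin 0.14 units (q6->-0.49); shift in post-spin axes [ 1.55 -0.14  2.2 ]
 spin -17.86 units (q6->-3.63); shift in post-spin axes [-1.55  0.14  2.2 ]
```

```bash
python3 -m crank '[[0.5,-0.05,0.2,0.14],[0.5,-0.05,0.5,0],[0.5,-0.03,0.6,0],[0,0,0.5,0],[0,0,0.3,0],[0,0,0.1,0],[0,0,0,0],[0,0,0,0]]' 1
python3 - <<'E'
from h import *
im,d,c=snap('wrist','w20.png'); plan(0.393,-0.2603,0.162,174.6); print(c['xyz'])
E
```

```text
time_s: 56.95
ee_pos: [0.3944, -0.2611, 0.2109]
tool_rot: [0.0, 0.047, 0.999, -0.0]
wrist_force: [-0.2, 0.2, 0.3]
grip_width: 0.0851
t 57.00 pos [ 0.3944 -0.2611  0.2109] az 174.7 q6 -0.49
 shift units now-axes [0.03 0.01 0.98]
 spin 0.01 units (q6->-0.49); shift in post-spin axes [0.03 0.01 0.98]
 spin -17.99 units (q6->-3.63); shift in post-spin axes [-0.03 -0.01  0.98]
[ 0.31479832 -0.25377323  0.17950739]
```

View pics/w20.png

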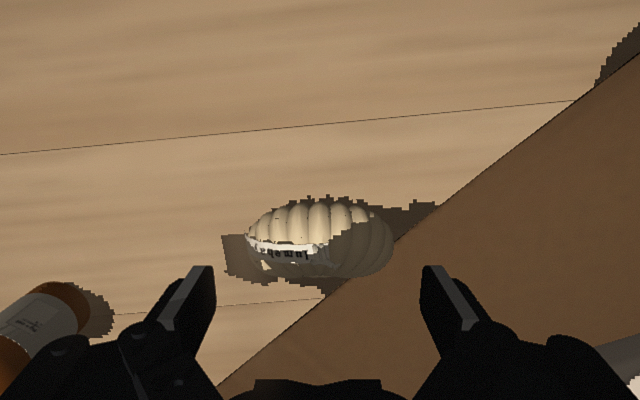

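```bash
python3 -m crank '[[0,0.02,0.2,0],[0,0,0.2,0],[0,0,0.2,0],[0,0,0.1,0],[0,0,0,0]]' 1
python3 -m crank '[[0,0,0.1,0],[0,0,0.1,0],[0,0,0.06,0],[0,0,0,0]]' 1
```

```text
time_s: 57.62
ee_pos: [0.3941, -0.2598, 0.1747]
tool_rot: [-0.0, 0.046, 0.999, 0.0]
wrist_force: [0.6, 0.4, 0.1]
grip_width: 0.0854
time_s: 58.12
ee_pos: [0.3942, -0.2598, 0.162]
tool_rot: [-0.0, 0.046, 0.999, 0.0]
wrist_force: [0.4, -0.1, 0.0]
grip_width: 0.0855
```

```bash
python3 -m crank '[[0,0,-0.05,0],[0,0,0,0],[0,0,0,0],[0,0,0,0],[0,0,0,0]]' -1 30
python3 -m crank '[[0,0,0,0],[0,0,0,0]]'
python3 - <<'E'
from h import *
im,d,c=snap('wrist','w21.png');plan()
E
```

```text
time_s: 58.75
ee_pos: [0.3942, -0.2599, 0.1646]
tool_rot: [-0.0, 0.046, 0.999, 0.0]
wrist_force: [-0.5, -0.1, 0.2]
grip_width: 0.0744
time_s: 59.0
ee_pos: [0.3943, -0.2599, 0.1647]
tool_rot: [-0.0, 0.046, 0.999, 0.0]
wrist_force: [0.1, 0.9, -0.9]
grip_width: 0.0741
t 59.05 pos [ 0.3943 -0.2599  0.1647] az 174.7 q6 -0.49
 shift units now-axes [0. 0. 0.]
```

View pics/w21.png

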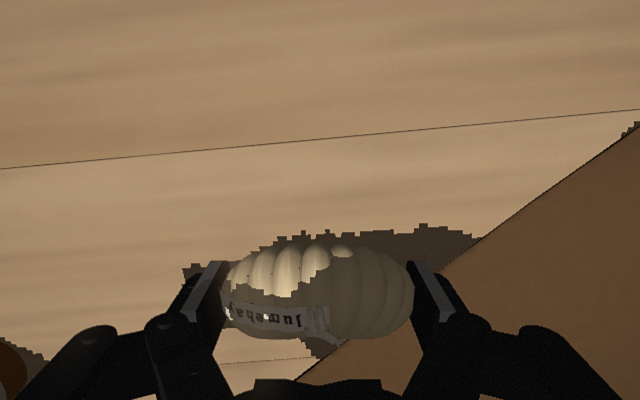

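Stable grip at 74 mm, low contact force. Lift and check.

```bash
python3 -m crank '[[0,0,-0.1,0],[0,0,-0.3,0],[0,0,-0.4,0],[0,0,-0.2,0],[0,0,0,0],[0,0,0,0]]' - 40
python3 - <<'E'
from h import *
im,d,c=snap('wrist','w22.png');plan();im,d,c=snap('scene','s7.png'); cv2.imwrite('pics/s7c.png',cv2.resize(im[200:340,260:420],None,fx=4,fy=4))
E
```

```text
time_s: 59.8
ee_pos: [0.3941, -0.2598, 0.2142]
tool_rot: [-0.0, 0.046, 0.999, 0.0]
wrist_force: [-0.9, -0.0, -1.3]
grip_width: 0.0738
t 59.85 pos [ 0.394  -0.2598  0.2141] az 174.7 q6 -0.49
 shift units now-axes [0. 0. 0.]
```

View pics/w22.png

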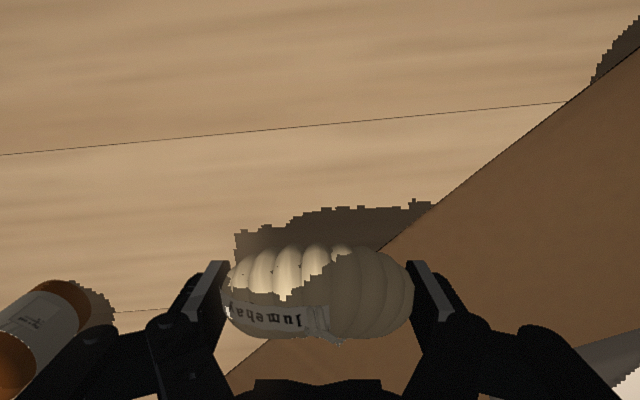

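View pics/s7c.png

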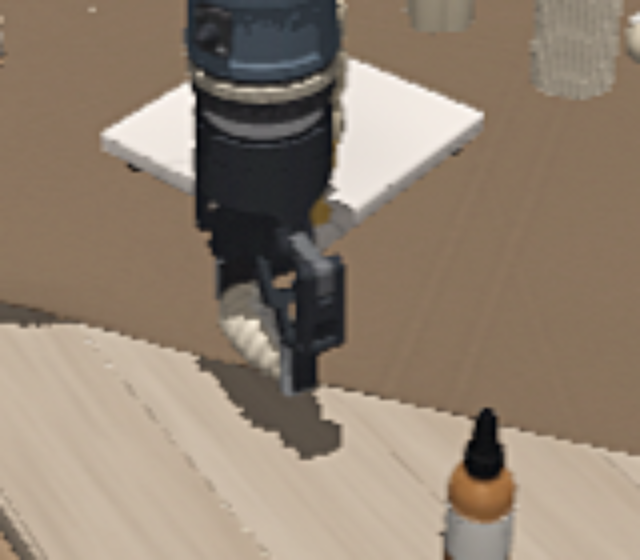

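```bash
python3 -m crank '[[0,0,-0.3,-0.5],[0,0,-0.6,-1],[0,0,-0.8,-1],[0,0,-0.8,-1],[0,0,-0.7,-1],[0,0,-0.4,-1],[0,0,-0.1,-1],[0,0,0,-0.8],[0,0,0,0]]' - 45
python3 - <<'E'
from h import *
plan(0.555,-0.049,0.36,-112); print(monitor.observe()['grip_width'])
E
```

```text
time_s: 61.02
ee_pos: [0.3942, -0.2599, 0.3992]
tool_rot: [-0.0, -0.556, 0.831, 0.0]
wrist_force: [0.8, 0.5, -1.0]
grip_width: 0.0732
t 61.02 pos [ 0.3942 -0.2599  0.3992] az -112.4 q6 -1.76
 shift units now-axes [-5.12 -1.37  0.78]
 spin -0.04 units (q6->-1.27); shift in post-spin axes [-5.12 -1.4   0.78]
 spin 17.96 units (q6->1.87); shift in post-spin axes [5.12 1.4  0.78]
0.07322966366177205
```

```bash
python3 -m crank '[[-0.3,-0.1,0,0],[-0.6,-0.15,0,0],[-0.8,-0.2,0,0],[-0.8,-0.2,0,0],[-0.8,-0.2,0,0],[-0.8,-0.2,0,0],[-0.6,-0.2,0,0],[-0.32,-0.1,0.1,0],[-0.1,-0.02,0.3,0],[0,0,0.3,0],[0,0,0,0],[0,0,0,0]]'
python3 - <<'E'
from h import *
plan(0.555,-0.049,0.345,-112); print(monitor.observe()['grip_width'])
im,d,c=snap('scene','s8.png'); cv2.imwrite('pics/s8c.png',cv2.resize(im[130:270,260:420],None,fx=4,fy=4))
snap('wrist','w23.png')
E
```

```text
time_s: 62.52
ee_pos: [0.5545, -0.0498, 0.3649]
tool_rot: [-0.0, -0.556, 0.831, 0.0]
wrist_force: [0.8, -0.4, -0.1]
grip_width: 0.0733
t 62.52 pos [ 0.5545 -0.0498  0.3649] az -112.4 q6 -1.27
 shift units now-axes [-0.02 -0.    0.4 ]
 spin -0.04 units (q6->-1.27); shift in post-spin axes [-0.02 -0.    0.4 ]
 spin 17.96 units (q6->1.87); shift in post-spin axes [0.02 0.   0.4 ]
0.07332693991410182
```

View pics/s8c.png

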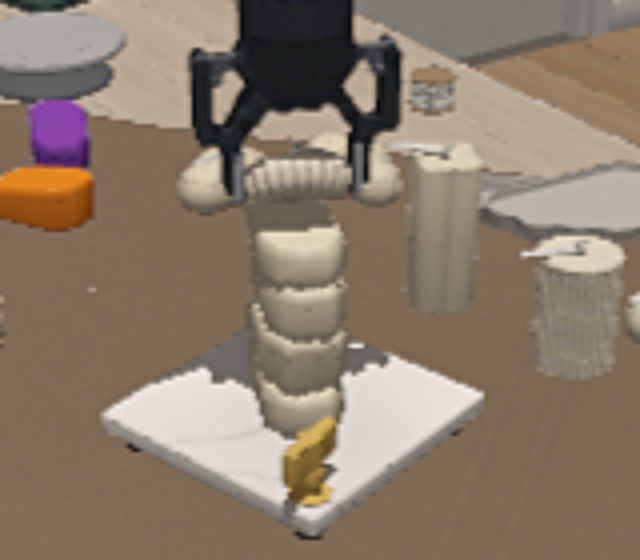

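View pics/w23.png

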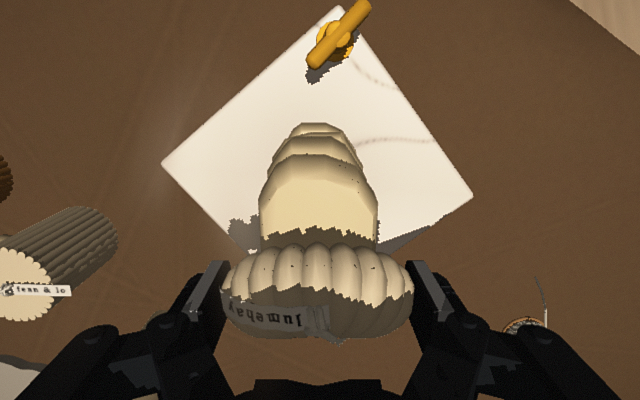

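Candle is level above the column; lower it.

```bash
python3 -m crank '[[0,0,0.2,0],[0,0,0.1,0],[0,0,0.04,0],[0,0,0,0]]';python3 -m crank '[[0,0,0.04,0],[0,0,0,0]]'
```

```text
time_s: 63.12
ee_pos: [0.5549, -0.0491, 0.3475]
tool_rot: [-0.0, -0.557, 0.831, 0.0]
wrist_force: [-0.5, 1.1, -0.5]
grip_width: 0.0736
time_s: 63.38
ee_pos: [0.5549, -0.0491, 0.3457]
tool_rot: [0.0, -0.557, 0.831, 0.0]
wrist_force: [0.1, 0.4, 1.0]
grip_width: 0.0737
```

```bash
python3 -m crank '[[0,0,0.03,0],[0,0,0,0]]'
```

```text
time_s: 63.62
ee_pos: [0.5549, -0.0491, 0.3449]
tool_rot: [0.0, -0.557, 0.831, -0.0]
wrist_force: [-1.6, -0.3, 4.2]
grip_width: 0.0731
```

```bash
python3 -m crank '[[0,0,0,0],[0,0,0,0],[0,0,0,0],[0,0,0,0],[0,0,-0.1,0],[0,0,-0.2,0],[0,0,-0.3,0],[0,0,-0.3,0],[0,0,-0.4,0],[0,0,-0.5,0],[0,0,-0.3,0],[0,0,0,0]]' 1
python3 - <<'E'
from h import *
im,d,c=snap('wrist','w24.png'); plan(0.42,-0.2,0.45); slab_tilt(im,d,c); objs(im,d,c,0.186,0.25,300)
im,d,c=snap('scene','s9.png'); cv2.imwrite('pics/s9c.png',cv2.resize(im[130:270,260:420],None,fx=4,fy=4))
E
```

```text
time_s: 65.12
ee_pos: [0.5551, -0.0492, 0.4504]
tool_rot: [0.001, -0.557, 0.831, -0.001]
wrist_force: [0.3, 0.1, 0.6]
grip_width: 0.0855
t 65.17 pos [ 0.5549 -0.0492  0.4494] az -112.3 q6 -1.27
 shift units now-axes [ 3.82  1.35 -0.01]
table slope [-0.0009 -0.0015  0.0004] slab [ 0.0006 -0.0003  0.0313] n 14971 11923 rect ((553.7122192382812, -48.66062927246094), (191.93637084960938, 191.7581787109375), 16.60648536682129) tilt rel [0.0015 0.0012] mag 0.0019 az 37.4
[318. 205.]  ctr [554.8 -50.4] size [48. 76.] long az 157.9 zmid 0.2081 slope 0.211 az -111 zmax 0.2204 5653 3315
```

View pics/s9c.png

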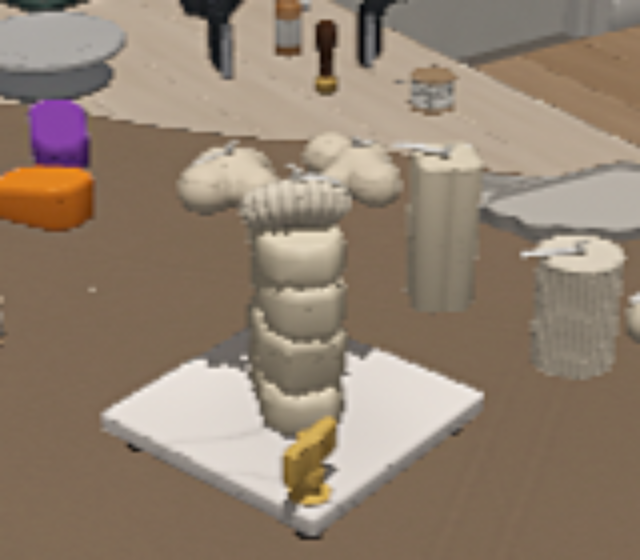

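View pics/w24.png

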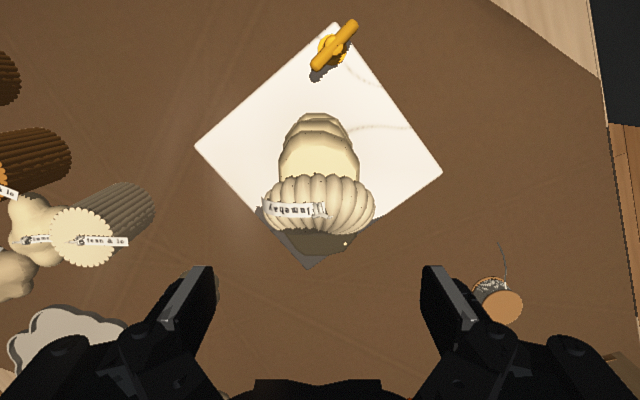

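```bash
python3 -m crank '[[0,0,-0.3,0],[0.4,0.1,0,0],[0.6,0.2,0,0],[0,0,0,0],[0,0,0,0],[0,0,0,0]]' 1
python3 - <<'E'
from h import *
im,d,c=snap('wrist','w25.png'); P=pts(d,c); plan()
Q=P[(d>0)&(P[...,2]>.184)&(P[...,2]<.25)&(np.abs(P[...,0]-.555)<.06)&(np.abs(P[...,1]+.05)<.06)]*1000
a=np.radians(248-180-0)  # hinge direction: candle was at az -5 with tool 174.7; tool now -112.3 -> hinge az 68
R=np.array([[np.cos(a),np.sin(a)],[-np.sin(a),np.cos(a)]])
q=(Q[:,:2]-[554.8,-50.4])@R.T
for x0 in range(-25,30,5):
    print(x0,['%2.0f'%(np.median(Q[k,2])-179.3) if (k:=(np.abs(q[:,0]-x0)<2.5)&(np.abs(q[:,1]-y0)<2.5)).sum()>2 else ' -' for y0 in range(-40,45,5)])
slab_tilt(im,d,c); snap('top','t9.png')
E
```

```text
time_s: 65.97
ee_pos: [0.5222, -0.0896, 0.4641]
tool_rot: [0.0, -0.557, 0.831, 0.0]
wrist_force: [-0.9, -0.1, 0.3]
grip_width: 0.0853
t 66.03 pos [ 0.5223 -0.0895  0.4641] az -112.3 q6 -1.35
 shift units now-axes [0. 0. 0.]
-25 [' -', ' -', ' -', ' -', ' -', ' -', '20', '21', '21', '20', '20', ' -', ' -', ' -', ' -', ' -', ' -']
-20 [' -', ' -', ' -', ' -', '22', '21', '26', '25', '29', '25', '27', '22', '22', '22', ' -', ' -', ' -']
-15 [' -', ' -', '20', '19', '28', '28', '32', '31', '33', '31', '32', '29', '28', '20', '20', ' -', ' -']
-10 [' -', '14', '24', '26', '30', '31', '33', '33', '36', '33', '34', '31', '31', '27', '23', '15', ' -']
-5 [' -', '20', '26', '30', '32', '33', '35', '35', '40', '35', '34', '32', '32', '28', '26', '19', ' -']
0 [' -', '22', '26', '29', '32', '33', '34', '35', '40', '32', '32', '31', '30', '28', '24', '22', '12']
5 [' -', '16', '23', '27', '27', '29', '28', '29', '29', '30', '28', '29', '27', '27', '23', '17', '14']
10 [' -', '16', '22', '22', '25', '26', '25', '24', '26', '24', '25', '24', '24', '22', '22', '17', ' -']
15 [' -', ' -', '16', '20', '19', '19', '20', '19', '19', '18', '20', '19', '18', '20', '16', ' -', ' -']
20 [' -', ' -', ' -', ' -', '15', '15', '14', '13', ' -', '12', '12', '14', '16', ' -', ' -', ' -', ' -']
25 [' -', ' -', ' -', ' -', ' -', ' -', ' -', ' -', ' -', ' -', ' -', ' -', ' -', ' -', ' -', ' -', ' -']
table slope [-0.0009 -0.0014  0.0004] slab [ 0.0004 -0.0001  0.0312] n 11952 9543 rect ((553.5839233398438, -49.03800964355469), (191.42100524902344, 191.10594177246094), 16.608570098876953) tilt rel [0.0014 0.0013] mag 0.0019 az 43.9
```

View pics/t9.png

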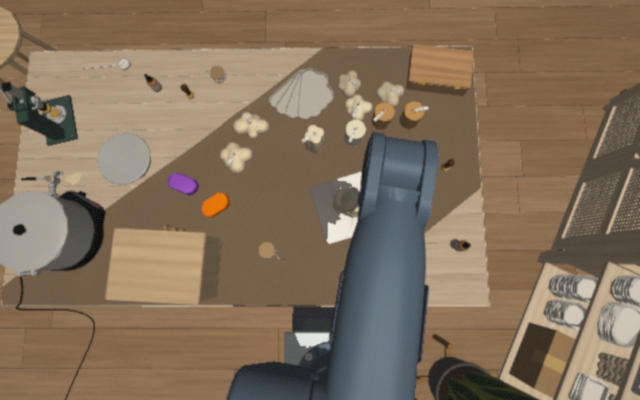

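```bash
python3 - <<'E'
from h import *
print(ticket.close_job())
E
```

```text
the job is handed in; nothing more can be done
None
```

I levelled the slab, piled all four cream offcuts over its middle and stood the shell candle on top, then handed the job in at about 66 s. No verdict was reported.

- **Slab:** I turned the wing knob about 177° clockwise. The measured tilt went from 0.055 to 0.002 rad, so the knob should be about 0.1 rad short of 0. That figure comes from the tilt; I did not read the joint directly.
- **Column:** I stacked them a, b, c, d from the bottom up, each pair turned slope against slope. The top of d came out level (slope 0.002 rad) at z = 0.179 m. I measured the middles of a, b and d within about 4 mm of each other and of the slab's middle. For c I relied on the hand's position when I released it.
- **Candle:** It was knocked about 27 mm aside while I worked elsewhere, so I located it again. My first grasp, across its 52 mm side, let it tilt in the jaws. Lowering it back pressed with a wrist force of about 80 N, under the 120 N limit, before I backed off; it then settled upright. I regrasped it across its 78 mm side and it held level.
- **Last checks:** The candle sits about 2 mm from the column's axis with the same height profile as on the table, so it is upright. The slab still read 0.002 rad tilt with the full load. The bottle, spool, clover candle and stamp looked unmoved, and the arm was clear of everything.
- **Disagreement:** The top camera put the slab's middle about 5 mm off the wrist camera in x. I used the wrist camera's values for every grasp and placing.

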